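# Take the bore of the post socket with a spring bore gauge

## Robot

A 6-joint arm with a two-finger parallel gripper is mounted at the origin on the work surface. World frame = base frame: x ahead of the robot, y to its left, z up, the work surface at z = 0. Lengths are in m, angles in rad, forces in N, time in s.
With the tool pointing down it reaches from about 0.4 to 0.825 m from the base axis. Payload 7 kg.
Tool frame: the origin (TCP) lies midway between the tips of the shut fingers; the grasp point (between the pads) lies 19 mm behind it; z points along the fingers, x is the direction in which the jaws open and shut, and the axes are right-handed (so a half turn about z gives the same grasp; the last joint's range is limited). The gripper opens to 88 mm and grips with 3 to 60 N. Pads are 19 mm wide; open, the fingers measure 130 mm over their backs; the gripper's body (78 mm by 193 mm) begins 47 mm behind the grasp point.
Start: joints at [1.458, 0.359, 0.012, 0, -1.224, -0.288], TCP at [0.263, 0.621, 0.227] pointing down, gripper open.
Joint ranges: [-3.07, 3.07], [-1.43, 2.12], [-1.02, 1.25], [-3.03, 1.67], [-3.05, -0], [-3.03, 3.03]. Speed limits (rad/s): [2.39, 2.39, 3.01, 3.14, 3.14, 3.14].

## Interface

Orientations are given as [roll, pitch, yaw] about the fixed x, y, z axes, in that order (R = Rz(yaw) Ry(pitch) Rx(roll)).
In Python, from station import arm, viewer, ticket gives the robot as it stands. The module is installed in compiled form; this text tells all that it offers.
- The arm moves only by the tool step_arm, never from a script. Its argument "targets" is a list of rows, each a list of 3 entries, a list of its own where there are three numbers: the shift along the tool's x, y, z in m, then the turn, a rotation vector about the tool's x, y, z in degrees, then the opening, from -1 (shut) to 1 (fully open), so that 0 is half open. A call has exactly 8 rows; each row shifts and turns the commanded pose from where the row before left it, along the tool's axes as they then stand; what a row does not reach is not made up. A row lasts 1/10 s, in which the tool goes at most 50 mm and 8.59 degrees, less where a joint would pass 70% of its speed; a pose out of reach is approached as far as the arm can. A call is refused whole if a number of a shift passes 0.05 or a number of a turn 8.59, either way. A call with a gripper value outside its range is refused whole. The fingers move at their own pace and stop on an object; "grip_force" is the grip in N (left out, the last holds). Time passes only in rows, so rows that do not move let the fingers close, or fill a call up. It gives the time, the measured TCP pose, the force and the opening at its end, in the units of the state.
- arm.get_state(): the state, without advancing time (a new reading comes with each control period).
- viewer.grab_frame(name): name is "scene" or "side" or "wrist"; returns (picture, depth): 400x640x3 uint8, red, green, blue; 400x640 float32, m along the optical axis (not along the pixel's ray), 0 where there is no reading.
- viewer.calibration(name): a dict with "fov_y" (degrees; the focal length in pixels is half the picture's height over the tangent of half this angle, whatever the lens; pixels are square), "cx", "cy" (the principal point, pixels), "distortion" ([k1, k2, p1, p2, k3] as OpenCV has them; the pictures are not rectified), "world_to_cam" (4x4, takes a point from world to camera coordinates); the wrist camera has in their place "tool_from_camera" (4x4, takes a point from camera to tool coordinates, whose origin is the TCP and whose axes are the tool frame's). Camera axes: x right, y up, looking along -z (the intrinsics and any distortion apply to the point x, -y, -z); pixel columns grow to the right and rows downward; lengths in m; the calibration is good to about 2 mm. A picture is of the moment at which its call begins: read the wrist's pose just before it. calibration takes no time and is no camera call.
- ticket.job_done(): hands the job in, once; it reports no verdict.
The state is a dict: "t": time; "q": joint angles; "qd": joint speeds; "joint_efforts": joint torques, N m; "eef_pos": TCP position; "ee_rot": TCP orientation; "force": force on the tool from outside, world axes, zero at the start; "moment": the same for the moment, N m; "width": finger opening in m.
Only numpy, scipy, OpenCV 4.12 (cv2) and the standard library are available. Lean on these libraries where they do the work, as an engineer would, in place of code of your own. Each camera call takes 0.05 s, during which the arm holds its last target.

## Task

Measure the inside of the steel post socket with the spring bore gauge that stands on the kneeling block: squeeze its two wings together, lower it gently into the socket until you feel its foot rest firmly on the bottom, and only then let go so that its plungers spring out against the wall. Then press the lock button on its top fully down, without leaning hard on it, while it stands in the socket. Finally lift the gauge out by its fixed middle body, so that the measured width is kept, and stand it upright on the kneeling block again, leaving the cells, the herb pot and the cultivator where they are.

Things in the scene. Friction and masses are not known exactly. Their poses are not given: they have to be found in the camera images.
- gauge_mid (a point): Bore gauge: loose upright metal tool, about 0.25 kg. This point: on its centre line, 116 mm above its underside, half-way up the wings. z up along the gauge; wings and plungers move along y. Its middle body is a fixed bar, 28 mm (x) by 20 mm (y), from the foot up to 136 mm: its flat faces at x = +14 and -14 mm can be gripped without touching the wings.
- gauge_foot (a point): centre of the underside of the gauge's foot, a round disc 57 mm across and 17 mm high, its lower edge bevelled 5 mm wide, 6 mm high
- wing (a point): middle of one of the gauge's two wings: upright plates at +y (this one) and -y, 18 mm wide (x), 5 mm thick, from 99 to 133 mm above the underside; outer faces 56 mm apart sprung out, 51 mm in the socket, 42 mm squeezed fully in. Squeezing fully in takes about 4 N a side; kept squeezed with 15 N or more, the gauge can be carried by the wings.
- plunger (a point): round end of the plunger that is one piece with that wing, 30 mm above the gauge's underside; the two plunger ends are 65 mm apart sprung out, 51 mm squeezed in, 60 mm in the socket
- lock_top (a point): centre of the top of the lock button: round, 18 mm diameter, on the gauge's centre line, 154 mm above its underside when up. It goes down 10 mm to a hard stop, needs about 7 to 12 N, stays down by friction. Once down, the spring is off the plungers; they keep their width by a friction of only 1 N a side, so the wings must not be touched any more.
- lock (a joint): lock button travel in m: 0 up (free), 0.010 fully down (locked)
- jaw_l (a joint): how far one wing and its plunger is pressed in, in m: 0 sprung fully out, 0.007 squeezed fully in, about 0.0025 in the socket; the other wing moves equally, mirrored
- socket: Post socket, fixed: steel tube of 72 mm outer, 60 mm inner diameter on a 110 mm square, 8 mm thick bolted flange; origin at the centre of the flange's underside, on the tube's axis. A rubber stop closes the tube; its top is somewhere between 8 and 42 mm above the flange's underside: no reading tells where, it must be felt. It yields about 1 mm for every 6 N.
- socket_mouth (a point): centre of the open top of the socket, 90 mm above the bench; the last 6 mm of the bore flare out to 70 mm diameter
- block: the kneeling block, hard grey silicone, fixed: 150 mm (x) by 200 mm (y), 40 mm high, origin at the centre of its underside; the gauge starts on it and must finally stand on it
- cells: bystander: a joined tray of four square peat-coloured plastic cells, 130 x 130 mm, 55 mm high, loose
- herb_pot: bystander: glazed cream ceramic herb pot, 90 mm across the rim, 85 mm high, loose
- cultivator: bystander: steel three-pronged hand cultivator, about 240 mm long, lying flat, loose
Not all that is in view belongs to the job. Of the things that look like the part that bears gauge_mid, the smaller one is meant.

How it is judged:
On the way, in this order (a step that is already met when the one before it is completed fails the run):
1. the squeezed gauge is set down on the bottom of the socket, felt as a push of 2 N or more, before it is let go (z of gauge_mid in the frame of socket below 0.162 m and horizontal distance between gauge_mid and socket_mouth below 0.008 m and value of joint jaw_l above 0.005 m and contact force between gauge and socket above 2 N), for 0.1 s.
2. the gauge stands in the socket, let go, with its plungers sprung out against the wall and not yet locked (z of gauge_mid in the frame of socket below 0.162 m and horizontal distance between gauge_mid and socket_mouth below 0.008 m and value of joint jaw_l between 0.0015 and 0.004 m and contact force between the fingers and gauge below 0.2 N and value of joint lock below 0.004 m), for 0.2 s.
3. the lock button is pressed fully down while the gauge stands in the socket (z of gauge_mid in the frame of socket below 0.162 m and horizontal distance between gauge_mid and socket_mouth below 0.008 m and value of joint lock above 0.0085 m and value of joint jaw_l between 0.0015 and 0.0035 m), for 0.2 s.
At the end, for the whole second after the job is handed in: The gauge stands upright (within 0.1 rad) and still on the kneeling block, let go, its lock button down (at least 8.5 of 10 mm) and its plungers still at the width of the bore (each pressed in 2.5 mm, within 1 mm) (value of joint lock above 0.0085 m and value of joint jaw_l between 0.0015 and 0.0035 m and angle between gauge_mid's own z axis and vertical below 0.1 rad and z of gauge_mid in the frame of block between 0.152 and 0.16 m and x of gauge_mid in the frame of block between -0.075 and 0.075 m and y of gauge_mid in the frame of block between -0.1 and 0.1 m and linear speed of gauge below 0.02 m/s); the robot touches nothing.
It fails at once if the gauge drops into the socket (faster than 0.3 m/s inside it) (horizontal distance between gauge_mid and socket_mouth below 0.02 m and z of gauge_mid in the frame of socket below 0.2 m and linear speed of gauge above 0.3 m/s).
It fails at once if the squeezed gauge is rammed against the socket or its stop (over 25 N) (value of joint jaw_l above 0.005 m and contact force between gauge and socket above 25 N).
It fails at once if the lock button is leant on hard (over 28 N) (contact force between the fingers and lock above 28 N).
It fails at once if the gauge is tipped over (angle between gauge_mid's own z axis and vertical above 0.6 rad).
It fails at once if the cells, the herb pot or the cultivator is moved more than 20 mm (distance of any of cells, herb_pot, cultivator from where it was at the start of the episode above 0.02 m).
It also fails if it takes over 72 s, if anything falls off the work surface, if the arm or the gripper's body presses on something with over 40 N, if the wrist force passes 120 N, or if a joint passes its speed limit or range.

## Working session

There is one attempt and no reset: what is moved stays moved. The work goes in short steps, Python scripts to look and compute and a tool call to move; the robot and the scene stay as the last step left them, time stands still between calls to the robot, and variables do not carry over. Pictures are saved under pics/ and viewed, and the job is handed in when it is done.

Besides the shell and the picture viewer there is one more tool, called after ">>>" in YAML: its name, and indented under it one key for each argument. step_arm: Moves the arm, as the interface text tells. Its arguments: {"type":"object","properties":{"targets":{"type":"array"},"grip_force":{"type":"number"}},"required":["targets"]}

```bash
mkdir -p pics; ls; cat > h.py <<'E'
import numpy as np, cv2
from station import arm, viewer, ticket
from scipy.spatial.transform import Rotation as R
def grab(n,name):
    s=arm.get_state(); p,d=viewer.grab_frame(n); c=viewer.calibration(n)
    np.savez('pics/'+name+'.npz',p=p,d=d,pos=np.array(s['eef_pos']),rot=np.array(s['ee_rot']))
    cv2.imwrite('pics/'+name+'.png',p[:,:,::-1]); return p,d,c,s
def KD(c):
    f=200/np.tan(np.radians(c['fov_y'])/2)
    return np.array([[f,0,c['cx']],[0,f,c['cy']],[0,0,1.]]),np.array(c['distortion'],float)
def cam2world(n,c,pos=None,rot=None):
    if n!='wrist': return np.linalg.inv(np.array(c['world_to_cam']))
    T=np.eye(4);T[:3,:3]=R.from_euler('xyz',rot).as_matrix();T[:3,3]=pos
    return T@np.array(c['tool_from_camera'])
def rays(n,uv,c,pos=None,rot=None):
    K,D=KD(c); M=cam2world(n,c,pos,rot)
    x=cv2.undistortPoints(np.array(uv,float).reshape(-1,1,2),K,D).reshape(-1,2)
    d=np.c_[x[:,0],-x[:,1],-np.ones(len(x))]
    return M[:3,3],d@M[:3,:3].T
def onplane(o,d,z): return o+d*((z-o[2])/d[:,2])[:,None]
def cloud(n,name,c):
    z=np.load('pics/'+name+'.npz'); d=z['d']
    vv,uu=np.mgrid[0:400,0:640]
    o,r=rays(n,np.c_[uu.ravel(),vv.ravel()],c,z['pos'],z['rot'])
    P=o+r*d.ravel()[:,None]; P[d.ravel()<=0]=np.nan
    return P.reshape(400,640,3)
def proj(n,P,c,pos=None,rot=None):
    K,D=KD(c); M=np.linalg.inv(cam2world(n,c,pos,rot)); P=np.atleast_2d(P)
    q=P@M[:3,:3].T+M[:3,3]; q=q*[1,-1,-1]
    return cv2.projectPoints(q.reshape(-1,1,3),np.zeros(3),np.zeros(3),K,D)[0].reshape(-1,2)
E
python3 - <<'E'
from h import *
print(arm.get_state())
for n in ['scene','side','wrist']:
    p,d,c,s=grab(n,n+'0'); print(n,c)
E
```

```text
pics
{'t': 0.0, 'q': array([ 1.45810342e+00,  3.59366532e-01,  1.10411175e-02, -3.64541959e-04,
       -1.22413153e+00, -2.88095021e-01]), 'qd': array([-1.02794739e-03,  5.84240296e-05, -6.50948374e-04,  1.94488624e-03,
       -1.28783110e-03, -1.12057520e-03]), 'joint_efforts': array([ 1.81686799e-03, -5.82721066e+01,  2.93052292e+01,  6.99724495e+00,
        6.83402453e-03, -1.74524512e-04]), 'eef_pos': array([0.26317652, 0.62102245, 0.22562556]), 'ee_rot': array([-3.14144935e+00, -1.68955221e-03, -1.97170852e+00]), 'force': array([-0.67521179,  0.10742039,  0.24788692]), 'moment': array([-0.04810285,  0.02004787,  0.00370074]), 'width': 0.08752930408069075}
scene {'fov_y': 43.86796917605637, 'cx': 327.59711573951733, 'cy': 199.44290070978673, 'distortion': array([0.04928951, 0.        , 0.        , 0.        , 0.        ]), 'world_to_cam': array([[ 0.53058905,  0.84762197, -0.00350098, -0.39588851],
       [-0.62693129,  0.39521556,  0.67138797,  0.22114017],
       [ 0.57046684, -0.35403623,  0.74109779, -1.57868379],
       [ 0.        ,  0.        ,  0.        ,  1.        ]])}
[... 268 characters left out ...]
 0.37961232,  0.84346726, -0.38291491],
       [-0.58829273, -0.60447493,  0.53714218, -0.62131742],
       [ 0.        ,  0.        ,  0.        ,  1.        ]])}
wrist {'fov_y': 63.259936849262814, 'cx': 320.23474192079215, 'cy': 195.7814101836068, 'distortion': array([-0.06303755,  0.        ,  0.        ,  0.        ,  0.        ]), 'tool_from_camera': array([[ 9.99999966e-01,  1.12448755e-04,  2.35730364e-04,
        -7.39464487e-04],
       [ 1.72407500e-04, -9.62186666e-01, -2.72390876e-01,
        -7.27366692e-02],
       [ 1.96186598e-04,  2.72390908e-01, -9.62186653e-01,
        -1.58039024e-01],
       [ 0.00000000e+00,  0.00000000e+00,  0.00000000e+00,
         1.00000000e+00]])}
```

View pics/scene0.png

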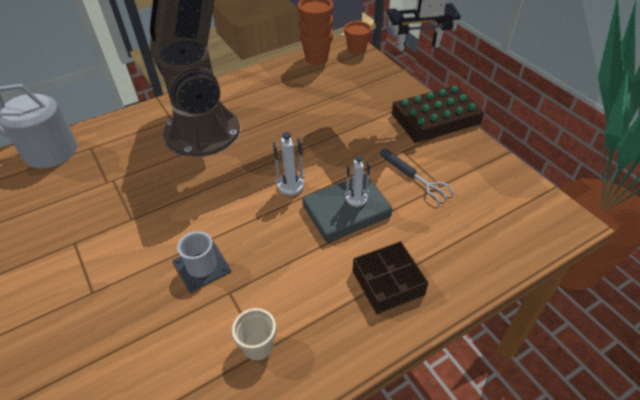

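View pics/side0.png

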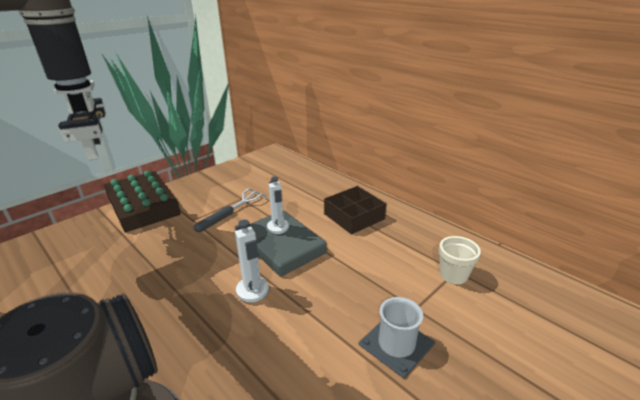

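View pics/wrist0.png

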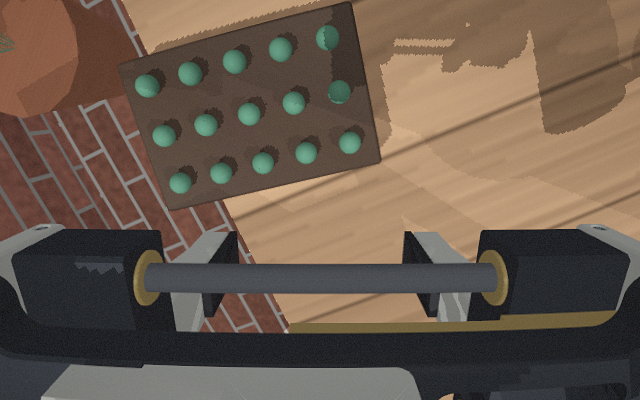

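Scene view: two gauges. One stands on the bench at (289,170) and is the larger. The other stands on the grey block at (357,183) and is smaller, which fits "smaller" and "on the kneeling block". Socket at (200,258), pot at (255,335), cells at (390,277), cultivator at (415,178). Next I'll measure these and enlarge a crop of the block gauge.

```bash
cat > m.py <<'E'
from h import *
cl={}
for n in ['scene','side']:
    c=viewer.calibration(n); P=cloud(n,n+'0',c); cl[n]=P
def box(P,lo,hi):
    Q=P.reshape(-1,3); m=np.all((Q>lo)&(Q<hi),axis=1); return Q[m]
for n,pix in [('scene',dict(g=(357,180),gtop=(359,158),big=(289,165),bigtop=(286,136),sock=(197,240),pot=(255,318),cells=(390,265),cult=(415,178),block=(340,215))),('side',dict(gtop=(275,180),g=(277,205),big=(250,265),bigtop=(243,226),sock=(400,310),pot=(459,245),cells=(355,205),cult=(225,213),block=(285,250)))]:
    for k,(u,v) in pix.items(): print(n,k,cl[n][v,u].round(3))
E
python3 m.py
python3 - <<'E'
import cv2,numpy as np
a=cv2.imread('pics/scene0.png')[120:240,260:400];b=cv2.imread('pics/side0.png')[165:310,225:335]
f=lambda i:cv2.resize(i,(400,int(400*i.shape[0]/i.shape[1])),interpolation=cv2.INTER_CUBIC)
a=f(a);b=f(b);h=max(len(a),len(b));o=np.zeros((h,800,3),np.uint8);o[:len(a),:400]=a;o[:len(b),400:]=b;cv2.imwrite('pics/crop0.png',o)
E
```

```text
scene g [0.546 0.213 0.128]
scene gtop [0.537 0.222 0.192]
scene big [0.385 0.106 0.104]
scene bigtop [0.375 0.109 0.196]
scene sock [ 0.459 -0.191  0.066]
scene pot [ 0.715 -0.164  0.056]
scene cells [0.733 0.19  0.003]
scene cult [ 0.524  0.437 -0.005]
scene block [0.557 0.157 0.038]
side gtop [0.532 0.215 0.191]
side g [0.523 0.202 0.129]
side big [0.353 0.084 0.11 ]
side bigtop [0.363 0.107 0.193]
side sock [ 0.511 -0.186  0.064]
side pot [ 0.779 -0.164  0.064]
side cells [0.77  0.156 0.039]
side cult [0.493 0.415 0.019]
side block [0.491 0.141 0.039]
```

View pics/crop0.png

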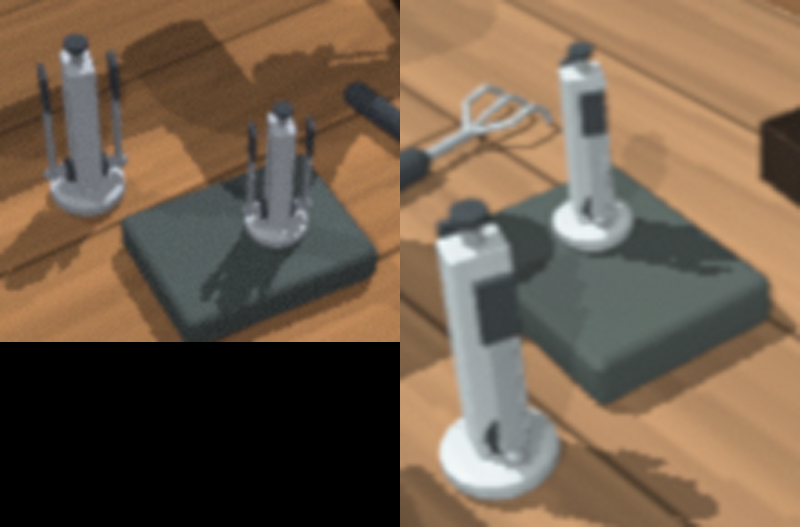

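```bash
cat >> m.py <<'E'
print('---')
for n in cl:
    Q=box(cl[n],[.46,.14,.05],[.61,.29,.2]); 
    for lo,hi in [(.05,.06),(.14,.172),(.178,.2)]:
        q=Q[(Q[:,2]>lo)&(Q[:,2]<hi)]; print(n,lo,len(q),np.median(q[:,:2],0).round(4),q[:,:2].min(0).round(3),q[:,:2].max(0).round(3))
    q=Q[(Q[:,2]>.14)&(Q[:,2]<.172)]; np.save('pics/w_%s.npy'%n,q)
    # block top
    B=box(cl[n],[.4,.0,.034],[.75,.35,.046]); r=cv2.minAreaRect((B[:,:2]*1000).astype(np.float32)); print('block',n,r)
    S=box(cl[n],[.35,-.3,.082],[.6,-.08,.1]); (a,b),rad=cv2.minEnclosingCircle((S[:,:2]*1000).astype(np.float32)); print('sock',n,a,b,rad,len(S),np.percentile(S[:,2],[50,95]))
    G=box(cl[n],[.28,.03,.16],[.45,.18,.25]);print('big',np.median(G,0),G.min(0),G.max(0))
    C=box(cl[n],[.6,.05,.035],[.9,.3,.08]);print('cells',cv2.minAreaRect((C[:,:2]*1000).astype(np.float32)))
    o=np.full((400,400,3),255,np.uint8)
    for x,y,z in q:
        cv2.circle(o,(int((x-.535)*4000+200),int(200-(y-.213)*4000)),2,(0,0,255),-1)
    cv2.imwrite('pics/top_%s.png'%n,o)
a=np.hstack([cv2.imread('pics/top_%s.png'%n) for n in cl]);cv2.imwrite('pics/top.png',a)
E
python3 m.py
```

```text
scene g [0.546 0.213 0.128]
scene gtop [0.537 0.222 0.192]
scene big [0.385 0.106 0.104]
scene bigtop [0.375 0.109 0.196]
scene sock [ 0.459 -0.191  0.066]
scene pot [ 0.715 -0.164  0.056]
scene cells [0.733 0.19  0.003]
scene cult [ 0.524  0.437 -0.005]
scene block [0.557 0.157 0.038]
side gtop [0.532 0.215 0.191]
side g [0.523 0.202 0.129]
side big [0.353 0.084 0.11 ]
side bigtop [0.363 0.107 0.193]
side sock [ 0.511 -0.186  0.064]
side pot [ 0.779 -0.164  0.064]
side cells [0.77  0.156 0.039]
side cult [0.493 0.415 0.019]
side block [0.491 0.141 0.039]
---
scene 0.05 149 [0.5485 0.2107] [0.512 0.191] [0.565 0.247]
scene 0.14 159 [0.5456 0.2152] [0.518 0.192] [0.557 0.246]
scene 0.178 45 [0.5378 0.2197] [0.526 0.212] [0.545 0.23 ]
block scene ((603.4848022460938, 189.09625244140625), (198.9325408935547, 303.2347717285156), 85.53431701660156)
sock scene 485.9897155761719 -203.7157745361328 41.82273483276367 327 [0.08720615 0.09064674]
big [0.37399043 0.10874017 0.17112207] [0.34687961 0.07490465 0.16008483] [0.39061379 0.14816604 0.19945808]
cells ((708.8106079101562, 174.8605194091797), (147.39938354492188, 273.4935607910156), 72.0343246459961)
side 0.05 149 [0.5253 0.2112] [0.508 0.195] [0.563 0.247]
side 0.14 169 [0.5259 0.2046] [0.517 0.192] [0.546 0.253]
side 0.178 41 [0.5345 0.2194] [0.526 0.213] [0.544 0.228]
block side ((605.7799682617188, 187.33596801757812), (198.27291870117188, 306.2241516113281), 83.60611724853516)
sock side 486.8896179199219 -202.3336944580078 40.256351470947266 533 [0.08847669 0.09083135]
big [0.36517256 0.10629174 0.17197825] [0.34827207 0.07615419 0.16002321] [0.38705118 0.14995799 0.19801179]
cells ((710.4063110351562, 173.82440185546875), (146.52438354492188, 266.66119384765625), 73.66382598876953)
```

View pics/top.png

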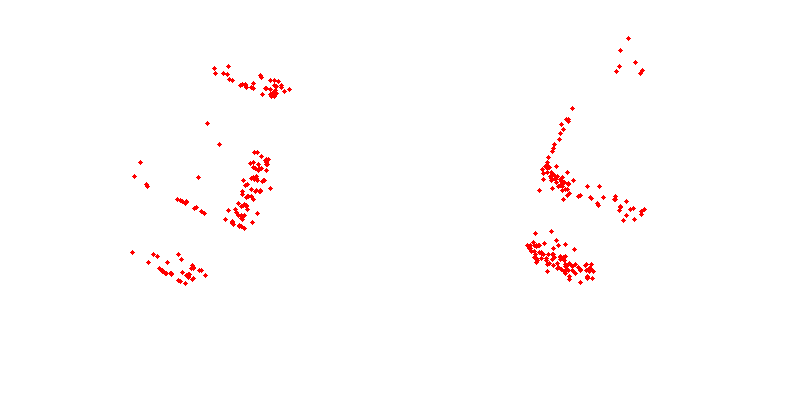

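The crop confirms the choice: the block gauge is clearly smaller than the one on the bench. It stands at about (0.535, 0.220), with its wing axis at about 68°, which nearly matches the current tool yaw. I'll move the wrist camera over it.

>>> step_arm:
  targets:
    - [[0.0165, -0.0255, -0.0045], [0, 0, 0], 1]
    - [[0.0165, -0.0255, -0.0045], [0, 0, 0], 1]
    - [[0.0165, -0.0255, -0.0045], [0, 0, 0], 1]
    - [[0.0165, -0.0255, -0.0045], [0, 0, 0], 1]
    - [[0.0165, -0.0255, -0.0045], [0, 0, 0], 1]
    - [[0.0165, -0.0255, -0.0045], [0, 0, 0], 1]
    - [[0.0165, -0.0255, -0.0045], [0, 0, 0], 1]
    - [[0.0165, -0.0255, -0.0045], [0, 0, 0], 1]

```text
t: 0.95
eef_pos: [0.4001, 0.4191, 0.2626]
ee_rot: [3.141, -0.0, -1.972]
force: [-0.5, 0.7, 0.3]
width: 0.0878
```

>>> step_arm:
  targets:
    - [[0.0165, -0.0255, -0.0045], [0, 0, 0], 1]
    - [[0.0165, -0.0255, -0.0045], [0, 0, 0], 1]
    - [[0.0165, -0.0255, -0.0045], [0, 0, 0], 1]
    - [[0.0165, -0.0255, -0.0045], [0, 0, 0], 1]
    - [[0.0165, -0.0255, -0.0045], [0, 0, 0], 1]
    - [[0.0165, -0.0255, -0.0045], [0, 0, 0], 1]
    - [[0.0165, -0.0255, -0.0045], [0, 0, 0], 1]
    - [[0.0165, -0.0255, -0.0045], [0, 0, 0], 1]

```text
t: 1.75
eef_pos: [0.5364, 0.218, 0.2986]
ee_rot: [3.141, -0.0, -1.972]
force: [1.4, 0.8, -0.2]
width: 0.0881
```

>>> step_arm:
  targets:
    - [[0, 0, 0], [0, 0, 0], 1]
    - [[0, 0, 0], [0, 0, 0], 1]
    - [[0, 0, 0], [0, 0, 0], 1]
    - [[0, 0, 0], [0, 0, 0], 1]
    - [[0, 0, 0], [0, 0, 0], 1]
    - [[0, 0, 0], [0, 0, 0], 1]
    - [[0, 0, 0], [0, 0, 0], 1]
    - [[0, 0, 0], [0, 0, 0], 1]

```text
t: 2.55
eef_pos: [0.5359, 0.2194, 0.2986]
ee_rot: [3.142, 0.0, -1.971]
force: [0.2, 0.5, -0.1]
width: 0.0879
```

```bash
python3 - <<'E'
from h import *
p,d,c,s=grab('wrist','wrist1'); print(s)
E
```

```text
{'t': 2.55, 'q': array([ 7.26143868e-01,  1.62813508e-01, -8.97014018e-02, -1.85360149e-05,
       -1.31827897e+00,  4.44166066e-01]), 'qd': array([-0.00267944,  0.00053352,  0.00211314,  0.00045236, -0.0008913 ,
        0.00107582]), 'joint_efforts': array([ 6.24391437e-02, -4.36036134e+01,  3.02461052e+01,  7.17694893e+00,
        6.75067655e-02, -8.52027933e-04]), 'eef_pos': array([0.53592513, 0.21940282, 0.2985737 ]), 'ee_rot': array([ 3.14157750e+00,  9.92638557e-06, -1.97128735e+00]), 'force': array([ 0.22864684,  0.50861293, -0.08239573]), 'moment': array([-0.01064941,  0.00751171, -0.00586826]), 'width': 0.08794826386065781}
```

View pics/wrist1.png

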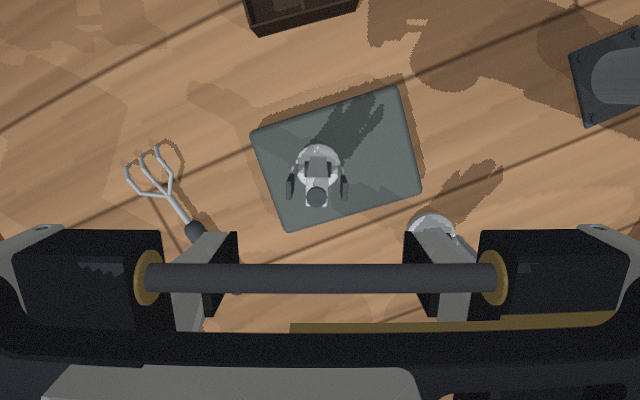

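```bash
python3 - <<'E'
from h import *
p=cv2.imread('pics/wrist1.png')[130:240,260:375]; cv2.imwrite('pics/crop1.png',cv2.resize(p,None,fx=5,fy=5,interpolation=cv2.INTER_CUBIC))
E
```

```text
(no output)
```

View pics/crop1.png

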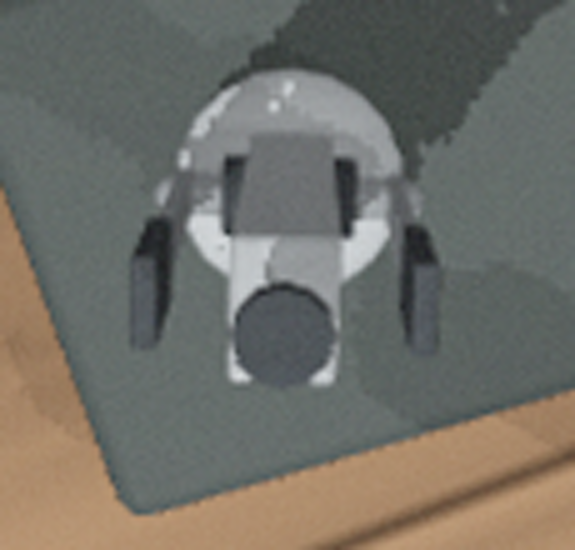

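```bash
python3 - <<'E'
from h import *
z=np.load('pics/wrist1.npz');c=viewer.calibration('wrist')
f=lambda uv,h:onplane(*rays('wrist',np.array(uv)/5+[260,130],c,z['pos'],z['rot']),h)
w=f([[144,300],[427,305]],.173); b=f([[284,336]],.194); bar=f([[230,378],[338,380],[230,236],[342,236]],.176)
print(w,w.mean(0),b, np.degrees(np.arctan2(*(w[0]-w[1])[1::-1])),np.linalg.norm(w[0]-w[1]));print(bar,bar.mean(0))
Rm=R.from_euler('xyz',z['rot']).as_matrix()
print((np.vstack([w.mean(0),b[0],bar.mean(0)])-z['pos'])@Rm, np.degrees(z['rot'][2]))
E
```

```text
[[0.54536382 0.24713618 0.173     ]
 [0.52454774 0.20038584 0.173     ]] [0.53495578 0.22376101 0.173     ] [[0.53474212 0.22391689 0.194     ]] 65.99848052081991 0.05117522365083447
[[0.52658243 0.23824489 0.176     ]
 [0.51860047 0.22036965 0.176     ]
 [0.5506959  0.22769168 0.176     ]
 [0.54297154 0.20945673 0.176     ]] [0.53471259 0.22394074 0.176     ]
[[-0.00363416  0.00258987  0.12557377]
 [-0.00369462  0.00284772  0.10457378]
 [-0.00370488  0.00288394  0.12257378]] -112.94644542097889
```

```bash
python3 - <<'E'
from h import *
for n in ['scene','side']:
    c=viewer.calibration(n); p=cv2.imread('pics/%s0.png'%n)
    P=np.array([.535,.222,.194]); u=proj(n,P,c)[0].astype(int); print(n,u)
    cr=p[u[1]-15:u[1]+25,u[0]-20:u[0]+20]; cv2.imwrite('pics/b_%s.png'%n,cv2.resize(cr,None,fx=10,fy=10,interpolation=cv2.INTER_CUBIC))
cv2.imwrite('pics/b.png',np.hstack([cv2.imread('pics/b_scene.png'),cv2.imread('pics/b_side.png')]))
E
```

```text
scene [358 156]
side [273 177]
```

View pics/b.png

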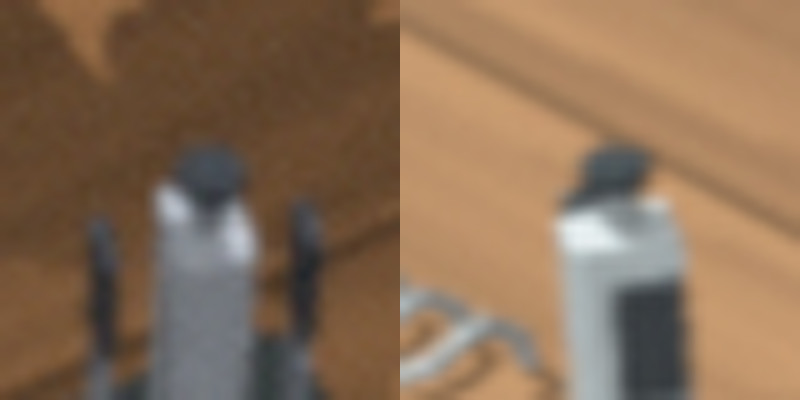

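```bash
python3 - <<'E'
from h import *
for n,uv in [('scene',[358.8,157.4]),('side',[274.5,178.2])]:
    c=viewer.calibration(n); print(n,onplane(*rays(n,[uv],c),.193))
E
```

```text
scene [[0.53614963 0.22174877 0.193     ]]
side [[0.53499291 0.21966204 0.193     ]]
```

>>> step_arm:
  targets:
    - [[-0.002, 0.002, 0.02], [0, 0, 1], 1]
    - [[0, 0, 0.02], [0, 0, 0], 1]
    - [[0, 0, 0.02], [0, 0, 0], 1]
    - [[0, 0, 0.02], [0, 0, 0], 1]
    - [[0, 0, 0.02], [0, 0, 0], 1]
    - [[0, 0, 0.02], [0, 0, 0], 1]
    - [[0, 0, 0.02], [0, 0, 0], 1]
    - [[0, 0, 0.02], [0, 0, 0], 1]

```text
t: 3.4
eef_pos: [0.535, 0.2218, 0.1379]
ee_rot: [-3.141, 0.0, -1.989]
force: [0.8, -0.2, 0.2]
width: 0.0878
```

>>> step_arm:
  targets:
    - [[0, 0, 0], [0, 0, 0], 0.7]
    - [[0, 0, 0], [0, 0, 0], 0.5]
    - [[0, 0, 0], [0, 0, 0], 0.5]
    - [[0, 0, 0], [0, 0, 0], 0.5]
    - [[0, 0, 0], [0, 0, 0], 0.5]
    - [[0, 0, 0], [0, 0, 0], 0.5]
    - [[0, 0, 0], [0, 0, 0], 0.5]
    - [[0, 0, 0], [0, 0, 0], 0.5]
  grip_force: 25

```text
t: 4.2
eef_pos: [0.535, 0.2218, 0.1386]
ee_rot: [-3.142, 0.0, -1.989]
force: [0.7, -0.1, -0.4]
width: 0.0658
```

```bash
python3 - <<'E'
from h import *
p,d,c,s=grab('wrist','wrist2'); print(s['eef_pos'],s['width'],s['force'])
p,d,c,s=grab('scene','scene2')
u=(358,170);cr=cv2.imread('pics/scene2.png')[120:220,290:430]
a=np.hstack([cv2.resize(cr,(800,571))]);cv2.imwrite('pics/s2.png',a)
E
```

```text
[0.53498028 0.22183045 0.13864736] 0.06576854769330184 [ 0.70967718 -0.06178524 -0.39555802]
```

View pics/wrist2.png

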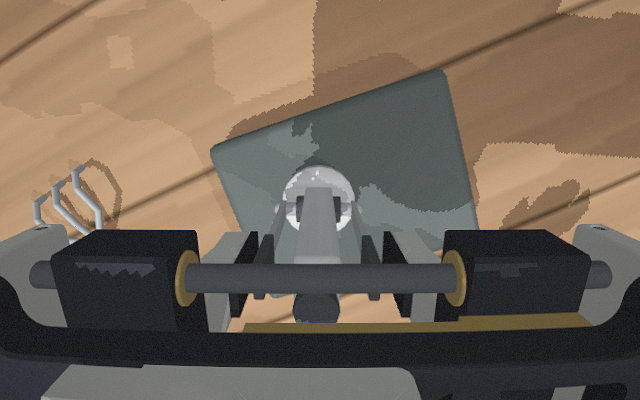

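View pics/s2.png

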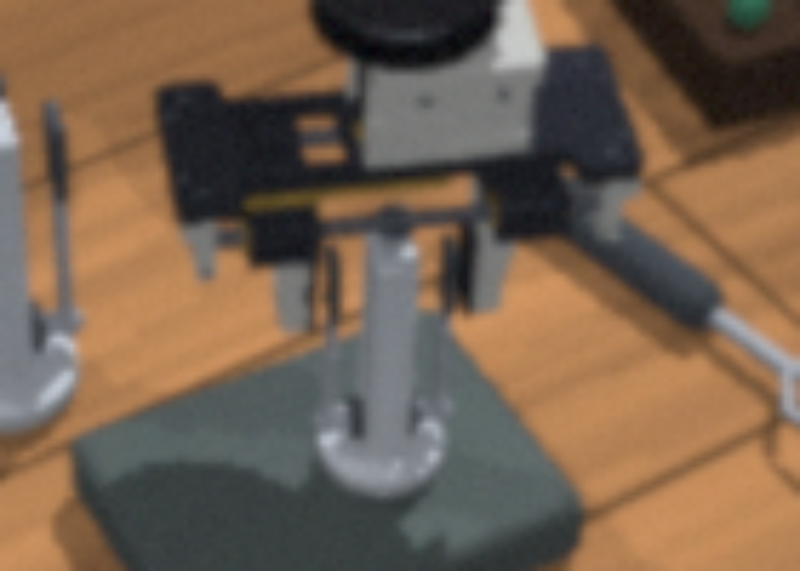

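The fingers straddle the wings, with both wings at columns 261 and 370. The gauge sits about 2 mm toward tool -x. I'll centre the tool and squeeze.

>>> step_arm:
  targets:
    - [[-0.002, 0.001, 0.001], [0, 0, 0], 0.5]
    - [[0, 0, 0], [0, 0, 0], 0.3]
    - [[0, 0, 0], [0, 0, 0], 0.2]
    - [[0, 0, 0], [0, 0, 0], 0.1]
    - [[0, 0, 0], [0, 0, 0], 0]
    - [[0, 0, 0], [0, 0, 0], -0.2]
    - [[0, 0, 0], [0, 0, 0], -0.5]
    - [[0, 0, 0], [0, 0, 0], -1]
  grip_force: 25

```text
t: 5.1
eef_pos: [0.5349, 0.2241, 0.1377]
ee_rot: [-3.141, 0.0, -1.989]
force: [-0.4, -0.3, 1.4]
width: 0.0399
```

>>> step_arm:
  targets:
    - [[0, 0, 0], [0, 0, 0], -1]
    - [[0, 0, 0], [0, 0, 0], -1]
    - [[0, 0, 0], [0, 0, 0], -1]
    - [[0, 0, 0], [0, 0, 0], -1]
    - [[0, 0, 0], [0, 0, 0], -1]
    - [[0, 0, 0], [0, 0, 0], -1]
    - [[0, 0, 0], [0, 0, 0], -1]
    - [[0, 0, 0], [0, 0, 0], -1]

```text
t: 5.9
eef_pos: [0.5349, 0.2241, 0.1377]
ee_rot: [-3.141, 0.0, -1.989]
force: [-1.5, -0.5, 3.5]
width: 0.0399
```

```bash
python3 - <<'E'
from h import *
p,d,c,s=grab('wrist','wrist3'); print(s['t'],s['eef_pos'],s['ee_rot'],s['width'],s['force'])
E
```

```text
5.9 [0.53492899 0.22405339 0.13769424] [-3.14143475e+00  9.23415063e-05 -1.98899674e+00] 0.0398978312860417 [-1.54229346 -0.49971958  3.5106603 ]
```

View pics/wrist3.png

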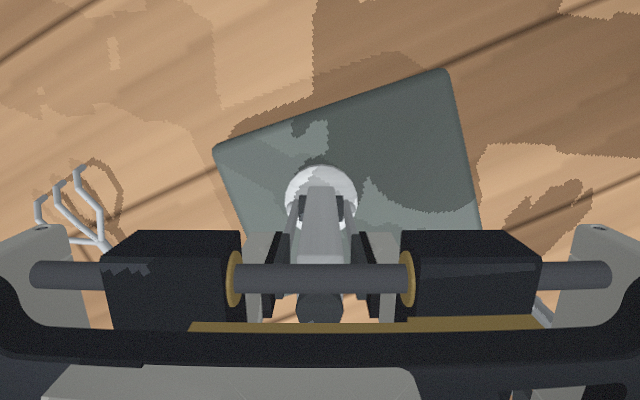

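The gauge is held: width 40 mm and symmetric about column 320. The wrist-camera estimate (0.535, 0.224) matches the grasp. I'll lift it and carry it to a viewing point beside the socket.

>>> step_arm:
  targets:
    - [[0, 0, -0.004], [0, 0, 0], -1]
    - [[0, 0, -0.008], [0, 0, 0], -1]
    - [[0, 0, -0.015], [0, 0, 0], -1]
    - [[0, 0, -0.02], [0, 0, 0], -1]
    - [[0, 0, -0.02], [0, 0, 0], -1]
    - [[0.005, -0.0015, -0.015], [0, 0, 0], -1]
    - [[0.01, -0.0035, -0.005], [0, 0, 0], -1]
    - [[0.015, -0.005, 0], [0, 0, 0], -1]

```text
t: 6.75
eef_pos: [0.5318, 0.1923, 0.2249]
ee_rot: [-3.141, 0.001, -1.988]
force: [0.6, -0.3, -3.1]
width: 0.0396
```

>>> step_arm:
  targets:
    - [[0.022, -0.007, 0], [0, 0, 0], -1]
    - [[0.028, -0.009, 0], [0, 0, 0], -1]
    - [[0.03, -0.01, 0], [0, 0, 0], -1]
    - [[0.03, -0.01, 0], [0, 0, 0], -1]
    - [[0.03, -0.01, 0], [0, 0, 0], -1]
    - [[0.03, -0.01, 0], [0, 0, 0], -1]
    - [[0.03, -0.01, 0], [0, 0, 0], -1]
    - [[0.03, -0.01, 0], [0, 0, 0], -1]

```text
t: 7.55
eef_pos: [0.5062, -0.0506, 0.2235]
ee_rot: [3.14, -0.001, -1.99]
force: [0.1, 0.5, -3.3]
width: 0.0397
```

>>> step_arm:
  targets:
    - [[0.025, -0.0085, 0], [0, 0, 0], -1]
    - [[0.018, -0.006, 0], [0, 0, 0], -1]
    - [[0.012, -0.004, 0], [0, 0, 0], -1]
    - [[0.005, -0.002, 0], [0, 0, 0], -1]
    - [[0, 0, 0], [0, 0, 0], -1]
    - [[0, 0, 0], [0, 0, 0], -1]
    - [[0, 0, 0], [0, 0, 0], -1]
    - [[0, 0, 0], [0, 0, 0], -1]

```text
t: 8.35
eef_pos: [0.5023, -0.111, 0.2245]
ee_rot: [3.142, 0.0, -1.988]
force: [-0.2, 1.1, -2.7]
width: 0.0392
```

```bash
python3 - <<'E'
from h import *
p,d,c,s=grab('wrist','wrist4'); print(s['t'],s['eef_pos'],s['ee_rot'],s['width'],s['force'])
E
```

```text
8.35 [ 0.50233744 -0.11095087  0.22453303] [ 3.14158134e+00  4.75019661e-05 -1.98799544e+00] 0.039225337203932356 [-0.18306799  1.0786369  -2.67528232]
```

View pics/wrist4.png

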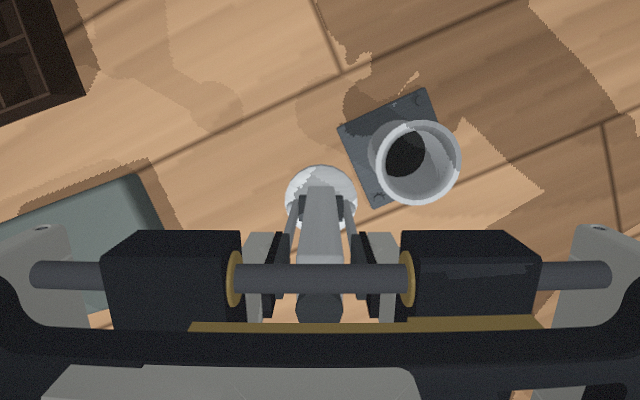

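The gauge hangs straight, with its foot at (320,197) as before. The socket rim is fully visible around (420,162). I'll fit the rim.

```bash
python3 - <<'E'
from h import *
z=np.load('pics/wrist4.npz');c=viewer.calibration('wrist');p=z['p']
cl=cloud('wrist','wrist4',c)
cr=p[90:230,340:500]
m=((cl[...,2]>.082)&(cl[...,2]<.1)); m[:, :362]=False; m[230:]=False; m[:100]=False
print(m.sum(), np.median(cl[m],0))
Q=cl[m][:,:2]
(a,b),r=cv2.minEnclosingCircle((Q*1000).astype(np.float32)); print(a,b,r)
o=cv2.cvtColor(cr,cv2.COLOR_RGB2BGR); 
u0=proj('wrist',[.487,-.2,.09],c,z['pos'],z['rot']); print(u0)
# ellipse from colour mask
hsv=cv2.cvtColor(p,cv2.COLOR_RGB2HSV)
# wood is saturated; the socket grey
g=((hsv[...,1]<60)&(hsv[...,2]>110)).astype(np.uint8); g[:100]=0;g[230:]=0;g[:,:362]=0;g[:,480:]=0
cs=max(cv2.findContours(g,cv2.RETR_EXTERNAL,cv2.CHAIN_APPROX_NONE)[0],key=cv2.contourArea)
h=cv2.convexHull(cs); 
H=onplane(*rays('wrist',h.reshape(-1,2),c,z['pos'],z['rot']),.09); 
(a,b),r=cv2.minEnclosingCircle((H[:,:2]*1000).astype(np.float32));print('col',a,b,r)
cv2.drawContours(o,[cs-[340,90]],-1,(0,0,255),1)
t=np.linspace(0,2*np.pi,60); C=np.c_[a/1e3+.036*np.cos(t),b/1e3+.036*np.sin(t),0*t+.09]
o=cv2.resize(o,None,fx=4,fy=4,interpolation=cv2.INTER_CUBIC)
for u in proj('wrist',C,c,z['pos'],z['rot']): cv2.circle(o,(int((u[0]-340+.5)*4),int((u[1]-90+.5)*4)),2,(0,255,0),-1)
cv2.imwrite('pics/c4.png',o)
E
```

```text
2683 [ 0.48248144 -0.20632746  0.08907206]
485.2057800292969 -200.95565795898438 40.12300491333008
[[416.85839552 161.95533726]]
col 483.8311462402344 -193.03439331054688 47.79676055908203
```

View pics/c4.png

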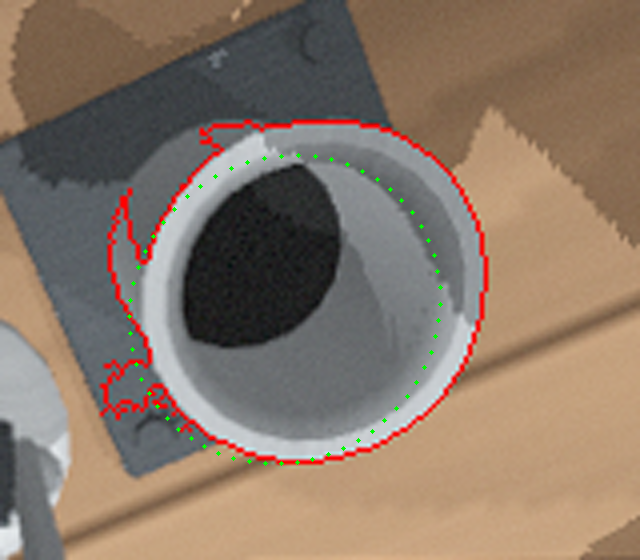

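```bash
python3 - <<'E'
from h import *
from scipy.optimize import least_squares
z=np.load('pics/wrist4.npz');c=viewer.calibration('wrist');p=z['p']
hsv=cv2.cvtColor(p,cv2.COLOR_RGB2HSV)
g=((hsv[...,1]<60)&(hsv[...,2]>110)).astype(np.uint8); g[:100]=0;g[230:]=0;g[:,:362]=0;g[:,480:]=0
cs=max(cv2.findContours(g,cv2.RETR_EXTERNAL,cv2.CHAIN_APPROX_NONE)[0],key=cv2.contourArea).reshape(-1,2)
k=(cs[:,0]-340)*4; l=(cs[:,1]-90)*4
s=cs[((k>290)|((l>430)&(k>220)))]
H=onplane(*rays('wrist',s,c,z['pos'],z['rot']),.09)[:,:2]
r=least_squares(lambda q:np.hypot(*(H-q[:2]).T)-q[2],[.486,-.2,.036],loss='soft_l1',f_scale=.001); print(len(s),r.x,np.abs(r.fun).max())
# add left edge of ring by hand
L=(np.array([[143,290],[165,210],[157,370],[200,165],[190,420]])+0.)/4-.5+[340,90]
H2=np.vstack([H[::8],onplane(*rays('wrist',L,c,z['pos'],z['rot']),.09)[:,:2]])
r=least_squares(lambda q:np.hypot(*(H2-q[:2]).T)-q[2],[.486,-.2,.036]);print(r.x,r.fun[-5:])
o=cv2.resize(cv2.cvtColor(p[90:230,340:500],cv2.COLOR_RGB2BGR),None,fx=4,fy=4,interpolation=cv2.INTER_CUBIC)
t=np.linspace(0,2*np.pi,80)
for rad in (.0365,.035):
  C=np.c_[r.x[0]+rad*np.cos(t),r.x[1]+rad*np.sin(t),0*t+.09]
  for u in proj('wrist',C,c,z['pos'],z['rot']): cv2.circle(o,(int((u[0]-340+.5)*4),int((u[1]-90+.5)*4)),1,(0,255,0),-1)
cv2.imwrite('pics/c4b.png',o)
# gauge foot: centre in this picture
print(proj('wrist',np.array([[0,0,.097]])@R.from_euler('xyz',z['rot']).as_matrix().T+z['pos'],c,z['pos'],z['rot']))
E
```

```text
150 [ 0.48491375 -0.20075581  0.03963464] 0.0007783352474725128
[ 0.48516288 -0.20046975  0.03983043] [-0.00037073  0.00046885 -0.00043427  0.00078769  0.00010425]
[[321.20228049 196.39823795]]
```

View pics/c4b.png

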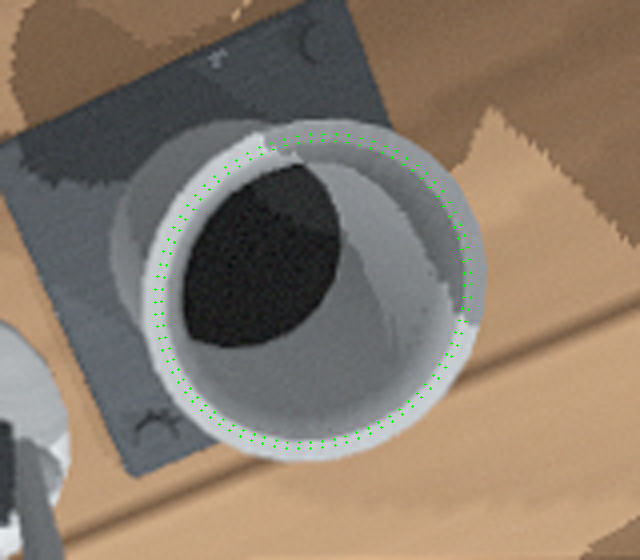

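```bash
python3 - <<'E'
from h import *
z=np.load('pics/wrist4.npz');c=viewer.calibration('wrist');p=z['p']
Rm=R.from_euler('xyz',z['rot']).as_matrix()
o=cv2.resize(cv2.cvtColor(p[140:250,260:380],cv2.COLOR_RGB2BGR),None,fx=5,fy=5,interpolation=cv2.INTER_CUBIC)
t=np.linspace(0,2*np.pi,120)
for h,col in ((.091,(0,255,0)),(.080,(0,0,255))):
  C=np.c_[.0285*np.cos(t),.0285*np.sin(t),0*t+h]@Rm.T+z['pos']
  for u in proj('wrist',C,c,z['pos'],z['rot']): cv2.circle(o,(int((u[0]-260+.5)*5),int((u[1]-140+.5)*5)),1,col,-1)
cv2.imwrite('pics/c4c.png',o)
E
```

```text
(no output)
```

View pics/c4c.png

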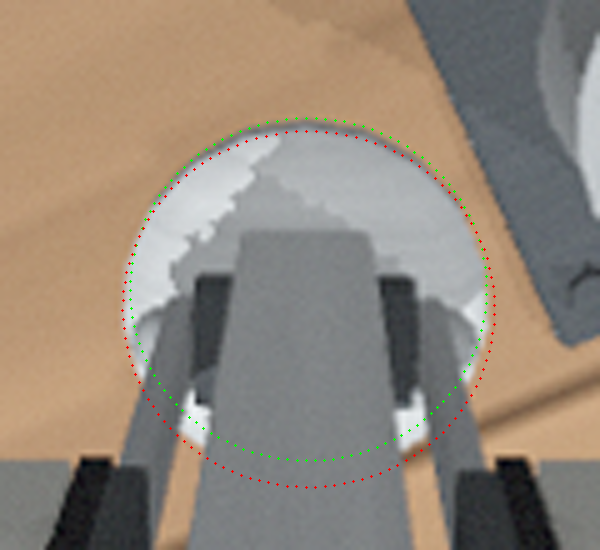

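>>> step_arm:
  targets:
    - [[0.006, -0.0015, 0], [0, 0, 0], -1]
    - [[0.012, -0.003, 0], [0, 0, 0], -1]
    - [[0.016, -0.004, 0], [0, 0, 0], -1]
    - [[0.02, -0.0045, 0], [0, 0, 0], -1]
    - [[0.018, -0.004, 0], [0, 0, 0], -1]
    - [[0.012, -0.003, 0], [0, 0, 0], -1]
    - [[0.005, -0.0005, 0], [0, 0, 0], -1]
    - [[0, 0, 0], [0, 0, 0], -1]

```text
t: 9.2
eef_pos: [0.4845, -0.2019, 0.2245]
ee_rot: [3.141, -0.0, -1.99]
force: [-0.4, 0.6, -3.2]
width: 0.0397
```

>>> step_arm:
  targets:
    - [[0, 0, 0.002], [0, 0, 0], -1]
    - [[0, 0, 0.004], [0, 0, 0], -1]
    - [[0, 0, 0.006], [0, 0, 0], -1]
    - [[0, 0, 0.006], [0, 0, 0], -1]
    - [[0, 0, 0.004], [0, 0, 0], -1]
    - [[0, 0, 0.002], [0, 0, 0], -1]
    - [[0, 0, 0], [0, 0, 0], -1]
    - [[0, 0, 0], [0, 0, 0], -1]

```text
t: 10.0
eef_pos: [0.4849, -0.2013, 0.2007]
ee_rot: [-3.141, -0.0, -1.989]
force: [-0.2, 0.4, -2.7]
width: 0.0395
```

```bash
python3 - <<'E'
from h import *
p,d,c,s=grab('wrist','wrist5'); print(s['t'],s['eef_pos'],s['ee_rot'],s['width'],s['force'],s['moment'])
grab('side','side5');grab('scene','scene5')
a=cv2.imread('pics/side5.png')[220:380,320:480];b=cv2.imread('pics/scene5.png')[170:310,130:270]
cv2.imwrite('pics/v5.png',np.hstack([cv2.resize(a,(400,400),interpolation=cv2.INTER_CUBIC),cv2.resize(b,(400,400),interpolation=cv2.INTER_CUBIC)]))
E
```

```text
10.0 [ 0.48490237 -0.2012769   0.20067154] [-3.14144039e+00 -4.87631345e-05 -1.98899954e+00] 0.03954820975227333 [-0.24319291  0.35565167 -2.74317147] [-0.02564349 -0.0323328   0.03454406]
```

View pics/v5.png

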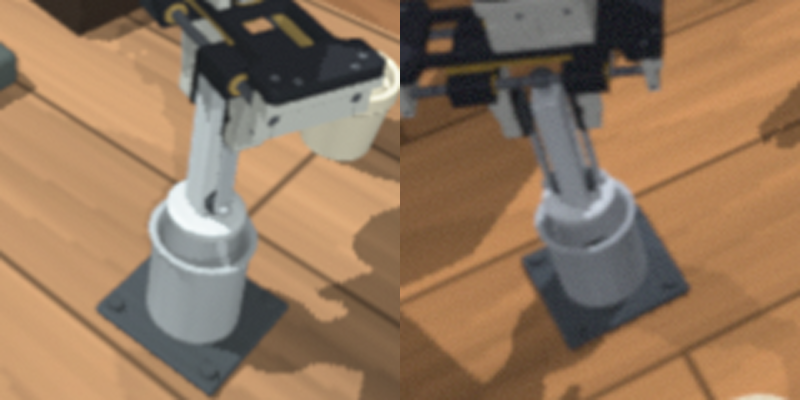

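View pics/wrist5.png

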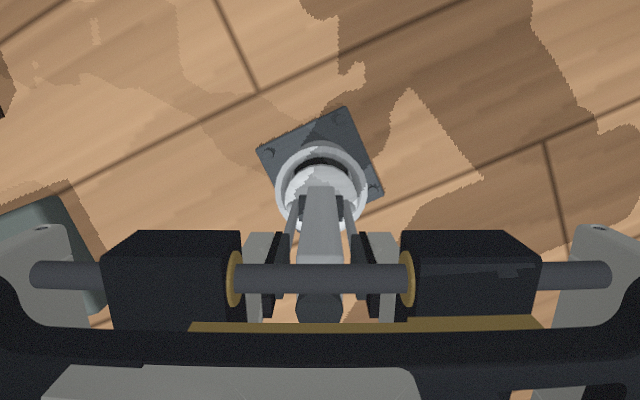

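The gauge foot hangs over the mouth and looks centred in all three views. I'll trim by 0.8 mm and descend slowly while watching the force.

>>> step_arm:
  targets:
    - [[-0.0007, 0.0003, 0.001], [0, 0, 0], -1]
    - [[0, 0, 0.0015], [0, 0, 0], -1]
    - [[0, 0, 0.0015], [0, 0, 0], -1]
    - [[0, 0, 0.0015], [0, 0, 0], -1]
    - [[0, 0, 0.0015], [0, 0, 0], -1]
    - [[0, 0, 0.0015], [0, 0, 0], -1]
    - [[0, 0, 0.0015], [0, 0, 0], -1]
    - [[0, 0, 0], [0, 0, 0], -1]

```text
t: 10.95
eef_pos: [0.4846, -0.2005, 0.1903]
ee_rot: [3.141, -0.0, -1.989]
force: [-0.6, -0.3, -2.2]
width: 0.0398
```

>>> step_arm:
  targets:
    - [[0, 0, 0.001], [0, 0, 0], -1]
    - [[0, 0, 0.001], [0, 0, 0], -1]
    - [[0, 0, 0.001], [0, 0, 0], -1]
    - [[0, 0, 0.001], [0, 0, 0], -1]
    - [[0, 0, 0.001], [0, 0, 0], -1]
    - [[0, 0, 0.001], [0, 0, 0], -1]
    - [[0, 0, 0], [0, 0, 0], -1]
    - [[0, 0, 0], [0, 0, 0], -1]

```text
t: 11.75
eef_pos: [0.4848, -0.2005, 0.1846]
ee_rot: [3.142, -0.0, -1.989]
force: [-0.1, -0.1, -2.5]
width: 0.0399
```

```bash
python3 - <<'E'
from h import *
s=arm.get_state(); print(s['t'],s['eef_pos'],s['ee_rot'],s['width'],s['force'],s['moment'])
E
```

```text
11.75 [ 0.48481991 -0.20048855  0.18455117] [ 3.14158291e+00 -1.03238550e-05 -1.98903362e+00] 0.03990065321285528 [-0.11469656 -0.1442319  -2.50049162] [-0.00898517 -0.00120961  0.02587642]
```

>>> step_arm:
  targets:
    - [[0, 0, 0.001], [0, 0, 0], -1]
    - [[0, 0, 0.001], [0, 0, 0], -1]
    - [[0, 0, 0.001], [0, 0, 0], -1]
    - [[0, 0, 0.001], [0, 0, 0], -1]
    - [[0, 0, 0.001], [0, 0, 0], -1]
    - [[0, 0, 0.001], [0, 0, 0], -1]
    - [[0, 0, 0.001], [0, 0, 0], -1]
    - [[0, 0, 0], [0, 0, 0], -1]

```text
t: 12.55
eef_pos: [0.4847, -0.2005, 0.1774]
ee_rot: [3.141, -0.0, -1.989]
force: [0.1, 0.3, -2.9]
width: 0.0398
```

>>> step_arm:
  targets:
    - [[0, 0, 0.001], [0, 0, 0], -1]
    - [[0, 0, 0.001], [0, 0, 0], -1]
    - [[0, 0, 0.001], [0, 0, 0], -1]
    - [[0, 0, 0.001], [0, 0, 0], -1]
    - [[0, 0, 0.001], [0, 0, 0], -1]
    - [[0, 0, 0], [0, 0, 0], -1]
    - [[0, 0, 0], [0, 0, 0], -1]
    - [[0, 0, 0], [0, 0, 0], -1]

```text
t: 13.35
eef_pos: [0.4849, -0.2005, 0.1726]
ee_rot: [-3.142, 0.0, -1.989]
force: [-0.1, 0.1, -3.1]
width: 0.0396
```

```bash
python3 - <<'E'
from h import *
s=arm.get_state(); print(s['t'],s['eef_pos'],s['ee_rot'],s['width'],s['force'],s['moment'])
E
```

```text
13.35 [ 0.48485126 -0.20049418  0.1726198 ] [-3.14150784e+00  1.29054631e-05 -1.98903767e+00] 0.03956568457937884 [-0.10894526  0.07256012 -3.06603977] [-0.0103079  -0.00677445 -0.03211363]
```

The foot is fully in the bore with no contact. I'll continue down; the stop can't be higher than TCP z = 0.139.

>>> step_arm:
  targets:
    - [[0, 0, 0.002], [0, 0, 0], -1]
    - [[0, 0, 0.002], [0, 0, 0], -1]
    - [[0, 0, 0.002], [0, 0, 0], -1]
    - [[0, 0, 0.002], [0, 0, 0], -1]
    - [[0, 0, 0.002], [0, 0, 0], -1]
    - [[0, 0, 0.002], [0, 0, 0], -1]
    - [[0, 0, 0.002], [0, 0, 0], -1]
    - [[0, 0, 0.002], [0, 0, 0], -1]

```text
t: 14.15
eef_pos: [0.4848, -0.2005, 0.1564]
ee_rot: [3.142, -0.0, -1.989]
force: [0.2, -1.5, -3.3]
width: 0.0396
```

>>> step_arm:
  targets:
    - [[0, 0, 0.002], [0, 0, 0], -1]
    - [[0, 0, 0.002], [0, 0, 0], -1]
    - [[0, 0, 0.002], [0, 0, 0], -1]
    - [[0, 0, 0.002], [0, 0, 0], -1]
    - [[0, 0, 0.002], [0, 0, 0], -1]
    - [[0, 0, 0.001], [0, 0, 0], -1]
    - [[0, 0, 0], [0, 0, 0], -1]
    - [[0, 0, 0], [0, 0, 0], -1]

```text
t: 14.95
eef_pos: [0.4848, -0.2005, 0.1456]
ee_rot: [-3.142, -0.0, -1.989]
force: [-0.0, -0.1, -2.6]
width: 0.0395
```

>>> step_arm:
  targets:
    - [[0, 0, 0.0005], [0, 0, 0], -1]
    - [[0, 0, 0.0005], [0, 0, 0], -1]
    - [[0, 0, 0.0005], [0, 0, 0], -1]
    - [[0, 0, 0.0005], [0, 0, 0], -1]
    - [[0, 0, 0.0005], [0, 0, 0], -1]
    - [[0, 0, 0.0005], [0, 0, 0], -1]
    - [[0, 0, 0], [0, 0, 0], -1]
    - [[0, 0, 0], [0, 0, 0], -1]

```text
t: 15.75
eef_pos: [0.4848, -0.2005, 0.1426]
ee_rot: [3.142, -0.0, -1.989]
force: [0.6, 0.3, -3.5]
width: 0.0399
```

>>> step_arm:
  targets:
    - [[0, 0, 0.0005], [0, 0, 0], -1]
    - [[0, 0, 0.0005], [0, 0, 0], -1]
    - [[0, 0, 0.0005], [0, 0, 0], -1]
    - [[0, 0, 0.0005], [0, 0, 0], -1]
    - [[0, 0, 0.0005], [0, 0, 0], -1]
    - [[0, 0, 0.0005], [0, 0, 0], -1]
    - [[0, 0, 0], [0, 0, 0], -1]
    - [[0, 0, 0], [0, 0, 0], -1]

```text
t: 16.55
eef_pos: [0.4848, -0.2005, 0.1396]
ee_rot: [-3.142, 0.0, -1.989]
force: [-0.8, 0.6, -3.1]
width: 0.0394
```

>>> step_arm:
  targets:
    - [[0, 0, 0.0005], [0, 0, 0], -1]
    - [[0, 0, 0.0005], [0, 0, 0], -1]
    - [[0, 0, 0.0005], [0, 0, 0], -1]
    - [[0, 0, 0.0005], [0, 0, 0], -1]
    - [[0, 0, 0.0005], [0, 0, 0], -1]
    - [[0, 0, 0.0005], [0, 0, 0], -1]
    - [[0, 0, 0], [0, 0, 0], -1]
    - [[0, 0, 0], [0, 0, 0], -1]

```text
t: 17.35
eef_pos: [0.4848, -0.2005, 0.1365]
ee_rot: [3.142, -0.0, -1.989]
force: [0.2, -1.1, -3.3]
width: 0.0394
```

>>> step_arm:
  targets:
    - [[0, 0, 0.0005], [0, 0, 0], -1]
    - [[0, 0, 0.0005], [0, 0, 0], -1]
    - [[0, 0, 0.0005], [0, 0, 0], -1]
    - [[0, 0, 0.0005], [0, 0, 0], -1]
    - [[0, 0, 0.0005], [0, 0, 0], -1]
    - [[0, 0, 0.0005], [0, 0, 0], -1]
    - [[0, 0, 0], [0, 0, 0], -1]
    - [[0, 0, 0], [0, 0, 0], -1]

```text
t: 18.15
eef_pos: [0.4848, -0.2005, 0.1336]
ee_rot: [-3.142, -0.0, -1.989]
force: [0.2, -0.3, -2.8]
width: 0.04
```

>>> step_arm:
  targets:
    - [[0, 0, 0.0005], [0, 0, 0], -1]
    - [[0, 0, 0.0005], [0, 0, 0], -1]
    - [[0, 0, 0.0005], [0, 0, 0], -1]
    - [[0, 0, 0.0005], [0, 0, 0], -1]
    - [[0, 0, 0.0005], [0, 0, 0], -1]
    - [[0, 0, 0.0005], [0, 0, 0], -1]
    - [[0, 0, 0], [0, 0, 0], -1]
    - [[0, 0, 0], [0, 0, 0], -1]

```text
t: 18.95
eef_pos: [0.4848, -0.2005, 0.1306]
ee_rot: [-3.142, -0.0, -1.989]
force: [0.0, 1.3, -2.0]
width: 0.0396
```

>>> step_arm:
  targets:
    - [[0, 0, 0.0005], [0, 0, 0], -1]
    - [[0, 0, 0.0005], [0, 0, 0], -1]
    - [[0, 0, 0.0005], [0, 0, 0], -1]
    - [[0, 0, 0.0005], [0, 0, 0], -1]
    - [[0, 0, 0.0005], [0, 0, 0], -1]
    - [[0, 0, 0], [0, 0, 0], -1]
    - [[0, 0, 0], [0, 0, 0], -1]
    - [[0, 0, 0], [0, 0, 0], -1]

```text
t: 19.75
eef_pos: [0.4848, -0.2005, 0.1281]
ee_rot: [-3.142, -0.0, -1.989]
force: [-0.3, -0.5, -3.6]
width: 0.0397
```

>>> step_arm:
  targets:
    - [[0, 0, 0.0005], [0, 0, 0], -1]
    - [[0, 0, 0.0005], [0, 0, 0], -1]
    - [[0, 0, 0.0005], [0, 0, 0], -1]
    - [[0, 0, 0.0005], [0, 0, 0], -1]
    - [[0, 0, 0.0005], [0, 0, 0], -1]
    - [[0, 0, 0.0005], [0, 0, 0], -1]
    - [[0, 0, 0], [0, 0, 0], -1]
    - [[0, 0, 0], [0, 0, 0], -1]

```text
t: 20.55
eef_pos: [0.4848, -0.2005, 0.1251]
ee_rot: [3.142, -0.0, -1.989]
force: [0.1, 0.6, -3.5]
width: 0.0398
```

>>> step_arm:
  targets:
    - [[0, 0, 0.0005], [0, 0, 0], -1]
    - [[0, 0, 0.0005], [0, 0, 0], -1]
    - [[0, 0, 0.0005], [0, 0, 0], -1]
    - [[0, 0, 0.0005], [0, 0, 0], -1]
    - [[0, 0, 0.0005], [0, 0, 0], -1]
    - [[0, 0, 0.0005], [0, 0, 0], -1]
    - [[0, 0, 0], [0, 0, 0], -1]
    - [[0, 0, 0], [0, 0, 0], -1]

```text
t: 21.35
eef_pos: [0.4848, -0.2005, 0.122]
ee_rot: [3.142, 0.0, -1.989]
force: [0.2, 0.2, -2.5]
width: 0.0398
```

>>> step_arm:
  targets:
    - [[0, 0, 0.0005], [0, 0, 0], -1]
    - [[0, 0, 0.0005], [0, 0, 0], -1]
    - [[0, 0, 0.0005], [0, 0, 0], -1]
    - [[0, 0, 0.0005], [0, 0, 0], -1]
    - [[0, 0, 0.0005], [0, 0, 0], -1]
    - [[0, 0, 0.0005], [0, 0, 0], -1]
    - [[0, 0, 0], [0, 0, 0], -1]
    - [[0, 0, 0], [0, 0, 0], -1]

```text
t: 22.15
eef_pos: [0.4848, -0.2005, 0.119]
ee_rot: [3.142, -0.0, -1.989]
force: [0.3, 0.5, -3.6]
width: 0.0396
```

>>> step_arm:
  targets:
    - [[0, 0, 0.0005], [0, 0, 0], -1]
    - [[0, 0, 0.0005], [0, 0, 0], -1]
    - [[0, 0, 0.0005], [0, 0, 0], -1]
    - [[0, 0, 0.0005], [0, 0, 0], -1]
    - [[0, 0, 0.0005], [0, 0, 0], -1]
    - [[0, 0, 0.0005], [0, 0, 0], -1]
    - [[0, 0, 0], [0, 0, 0], -1]
    - [[0, 0, 0], [0, 0, 0], -1]

```text
t: 22.95
eef_pos: [0.4848, -0.2005, 0.116]
ee_rot: [3.142, -0.0, -1.989]
force: [0.4, 1.0, -3.3]
width: 0.0396
```

>>> step_arm:
  targets:
    - [[0, 0, 0.0005], [0, 0, 0], -1]
    - [[0, 0, 0.0005], [0, 0, 0], -1]
    - [[0, 0, 0.0005], [0, 0, 0], -1]
    - [[0, 0, 0.0005], [0, 0, 0], -1]
    - [[0, 0, 0.0005], [0, 0, 0], -1]
    - [[0, 0, 0.0005], [0, 0, 0], -1]
    - [[0, 0, 0], [0, 0, 0], -1]
    - [[0, 0, 0], [0, 0, 0], -1]

```text
t: 23.75
eef_pos: [0.4851, -0.2006, 0.1135]
ee_rot: [-3.141, -0.0, -1.989]
force: [-1.5, 0.4, 4.5]
width: 0.0398
```

Contact felt: the push changed from about -3 N to +4.5 N, roughly 7.5 N on the stop. I'll add a hair, hold, and confirm.

>>> step_arm:
  targets:
    - [[0, 0, 0.0003], [0, 0, 0], -1]
    - [[0, 0, 0], [0, 0, 0], -1]
    - [[0, 0, 0], [0, 0, 0], -1]
    - [[0, 0, 0], [0, 0, 0], -1]
    - [[0, 0, 0], [0, 0, 0], -1]
    - [[0, 0, 0], [0, 0, 0], -1]
    - [[0, 0, 0], [0, 0, 0], -1]
    - [[0, 0, 0], [0, 0, 0], -1]

```text
t: 24.55
eef_pos: [0.4851, -0.2006, 0.1134]
ee_rot: [-3.141, 0.0, -1.989]
force: [-1.0, 0.5, 5.9]
width: 0.0399
```

```bash
python3 - <<'E'
from h import *
s=arm.get_state(); print(s['t'],s['eef_pos'],s['ee_rot'],s['width'],s['force'],s['moment'])
E
```

```text
24.55 [ 0.48511458 -0.20062362  0.11336956] [-3.14074533e+00  1.41582755e-06 -1.98877832e+00] 0.039858677229637866 [-0.98727366  0.46145278  5.88314639] [ 0.23348328  0.74762511 -0.03563962]
```

Steady at about 8.5 N on the stop. Now I'll let go.

>>> step_arm:
  targets:
    - [[0, 0, 0], [0, 0, 0], -0.05]
    - [[0, 0, 0], [0, 0, 0], 0.05]
    - [[0, 0, 0], [0, 0, 0], 0.15]
    - [[0, 0, 0], [0, 0, 0], 0.4]
    - [[0, 0, 0], [0, 0, 0], 1]
    - [[0, 0, 0], [0, 0, 0], 1]
    - [[0, 0, 0], [0, 0, 0], 1]
    - [[0, 0, 0], [0, 0, 0], 1]

```text
t: 25.35
eef_pos: [0.4848, -0.2005, 0.1126]
ee_rot: [3.141, -0.0, -1.989]
force: [-0.6, -0.0, 0.5]
width: 0.0843
```

>>> step_arm:
  targets:
    - [[0, 0, 0], [0, 0, 0], 1]
    - [[0, 0, 0], [0, 0, 0], 1]
    - [[0, 0, 0], [0, 0, 0], 1]
    - [[0, 0, 0], [0, 0, 0], 1]
    - [[0, 0, 0], [0, 0, 0], 1]
    - [[0, 0, 0], [0, 0, 0], 1]
    - [[0, 0, 0], [0, 0, 0], 1]
    - [[0, 0, 0], [0, 0, 0], 1]

```text
t: 26.15
eef_pos: [0.4848, -0.2005, 0.1127]
ee_rot: [3.142, -0.0, -1.989]
force: [-0.4, -0.1, 1.1]
width: 0.0873
```

```bash
python3 - <<'E'
from h import *
p,d,c,s=grab('wrist','wrist6'); print(s['t'],s['eef_pos'],s['ee_rot'],s['width'],s['force'],s['moment'])
E
```

```text
26.15 [ 0.48479616 -0.20049888  0.11274867] [ 3.14155664e+00 -1.97400118e-05 -1.98904991e+00] 0.08729605337857241 [-0.43483688 -0.05656332  1.05224657] [-0.09227891  0.01256808 -0.02363971]
```

View pics/wrist6.png

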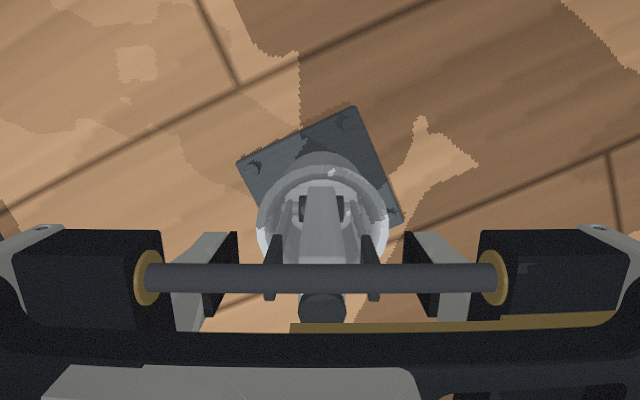

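Released cleanly: the gauge stands upright in the socket with free gaps to both fingers. I'll rise above the button and shut the fingers.

>>> step_arm:
  targets:
    - [[0, 0, -0.01], [0, 0, 0], 1]
    - [[0, 0, -0.02], [0, 0, 0], 1]
    - [[0, 0, -0.025], [0, 0, 0], 1]
    - [[0, 0, -0.02], [0, 0, 0], 1]
    - [[0, 0, -0.01], [0, 0, 0], 1]
    - [[0, 0, 0], [0, 0, 0], 1]
    - [[0, 0, 0], [0, 0, 0], -1]
    - [[0, 0, 0], [0, 0, 0], -1]

```text
t: 27.0
eef_pos: [0.4841, -0.2004, 0.1966]
ee_rot: [3.14, -0.0, -1.989]
force: [-0.1, -0.4, 0.4]
width: 0.0768
```

>>> step_arm:
  targets:
    - [[0, 0, 0], [0, 0, 0], -1]
    - [[0, 0, 0], [0, 0, 0], -1]
    - [[0, 0, 0], [0, 0, 0], -1]
    - [[0, 0, 0], [0, 0, 0], -1]
    - [[0, 0, 0], [0, 0, 0], -1]
    - [[0, 0, 0], [0, 0, 0], -1]
    - [[0, 0, 0], [0, 0, 0], -1]
    - [[0, 0, 0], [0, 0, 0], -1]

```text
t: 27.8
eef_pos: [0.4848, -0.2005, 0.1978]
ee_rot: [-3.142, 0.0, -1.989]
force: [0.6, 0.3, -0.2]
width: 0.0134
```

```bash
python3 - <<'E'
from h import *
p,d,c,s=grab('wrist','wrist7'); print(s['t'],s['eef_pos'],s['ee_rot'],s['width'],s['force'],s['moment'])
grab('side','side7');grab('scene','scene7')
a=cv2.imread('pics/side7.png')[220:380,320:480];b=cv2.imread('pics/scene7.png')[170:310,130:270]
cv2.imwrite('pics/v7.png',np.hstack([cv2.resize(a,(400,400),interpolation=cv2.INTER_CUBIC),cv2.resize(b,(400,400),interpolation=cv2.INTER_CUBIC)]))
E
```

```text
27.8 [ 0.48479495 -0.2004884   0.19779697] [-3.14154063e+00  2.97206550e-05 -1.98904909e+00] 0.013436832182351829 [ 0.62265206  0.29952113 -0.2423452 ] [-0.01655121 -0.02211385  0.06638211]
```

View pics/v7.png

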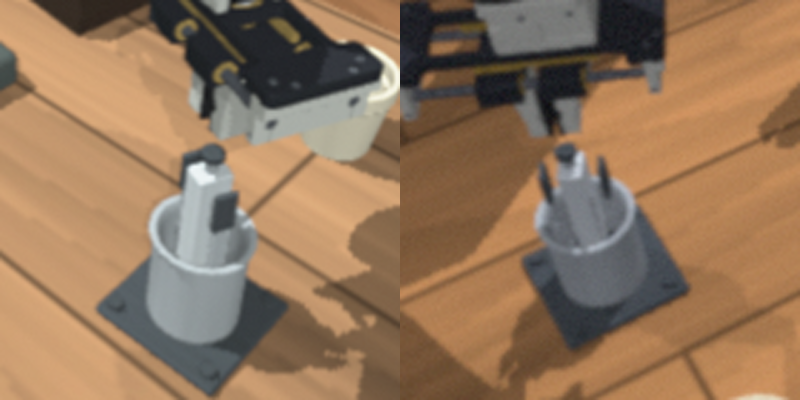

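View pics/wrist7.png

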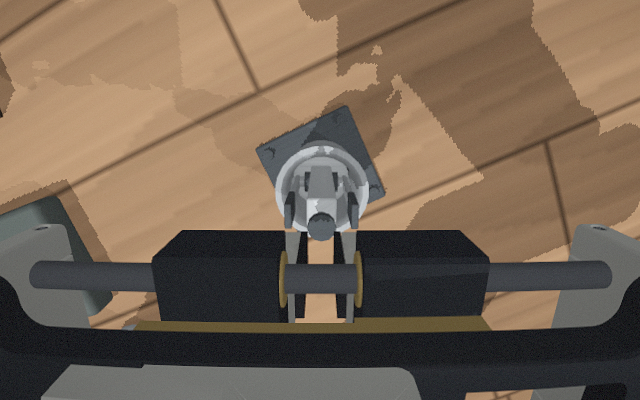

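```bash
python3 - <<'E'
from h import *
z=np.load('pics/wrist7.npz');c=viewer.calibration('wrist')
for h in (.165,.171,.177): print(onplane(*rays('wrist',[[321,226]],c,z['pos'],z['rot']),h))
E
```

```text
[[ 0.4839903 -0.1998058  0.165    ]]
[[ 0.48611391 -0.20073518  0.171     ]]
[[ 0.48823751 -0.20166455  0.177     ]]
```

>>> step_arm:
  targets:
    - [[0, 0, 0], [0, 0, 0], -1]
    - [[0, 0, 0], [0, 0, 0], -1]
    - [[0, 0, 0], [0, 0, 0], -1]
    - [[0, 0, 0.003], [0, 0, 0], -1]
    - [[0, 0, 0.006], [0, 0, 0], -1]
    - [[0, 0, 0.007], [0, 0, 0], -1]
    - [[0, 0, 0.004], [0, 0, 0], -1]
    - [[0, 0, 0], [0, 0, 0], -1]

```text
t: 28.75
eef_pos: [0.4843, -0.2004, 0.1767]
ee_rot: [3.14, -0.001, -1.989]
force: [-0.3, -0.5, 0.5]
width: 0.0005
```

>>> step_arm:
  targets:
    - [[0, 0, 0.001], [0, 0, 0], -1]
    - [[0, 0, 0.001], [0, 0, 0], -1]
    - [[0, 0, 0.001], [0, 0, 0], -1]
    - [[0, 0, 0.001], [0, 0, 0], -1]
    - [[0, 0, 0.001], [0, 0, 0], -1]
    - [[0, 0, 0.001], [0, 0, 0], -1]
    - [[0, 0, 0.001], [0, 0, 0], -1]
    - [[0, 0, 0], [0, 0, 0], -1]

```text
t: 29.55
eef_pos: [0.4849, -0.2005, 0.1708]
ee_rot: [-3.141, -0.0, -1.989]
force: [-0.8, 0.6, 0.6]
width: 0.0004
```

>>> step_arm:
  targets:
    - [[0, 0, 0.0005], [0, 0, 0], -1]
    - [[0, 0, 0.001], [0, 0, 0], -1]
    - [[0, 0, 0.001], [0, 0, 0], -1]
    - [[0, 0, 0.001], [0, 0, 0], -1]
    - [[0, 0, 0.001], [0, 0, 0], -1]
    - [[0, 0, 0.001], [0, 0, 0], -1]
    - [[0, 0, 0.0005], [0, 0, 0], -1]
    - [[0, 0, 0], [0, 0, 0], -1]

```text
t: 30.35
eef_pos: [0.4855, -0.2008, 0.1658]
ee_rot: [-3.14, -0.0, -1.989]
force: [-1.6, -0.7, 6.8]
width: 0.0006
```

>>> step_arm:
  targets:
    - [[0, 0, 0.0005], [0, 0, 0], -1]
    - [[0, 0, 0.0005], [0, 0, 0], -1]
    - [[0, 0, 0.0005], [0, 0, 0], -1]
    - [[0, 0, 0.0005], [0, 0, 0], -1]
    - [[0, 0, 0.0005], [0, 0, 0], -1]
    - [[0, 0, 0.0005], [0, 0, 0], -1]
    - [[0, 0, 0.0005], [0, 0, 0], -1]
    - [[0, 0, 0], [0, 0, 0], -1]

```text
t: 31.15
eef_pos: [0.4857, -0.2009, 0.1626]
ee_rot: [-3.139, -0.0, -1.989]
force: [-1.8, 0.2, 9.4]
width: 0.0003
```

>>> step_arm:
  targets:
    - [[0, 0, 0.0005], [0, 0, 0], -1]
    - [[0, 0, 0.0005], [0, 0, 0], -1]
    - [[0, 0, 0.0005], [0, 0, 0], -1]
    - [[0, 0, 0.0005], [0, 0, 0], -1]
    - [[0, 0, 0.0005], [0, 0, 0], -1]
    - [[0, 0, 0], [0, 0, 0], -1]
    - [[0, 0, 0], [0, 0, 0], -1]
    - [[0, 0, 0], [0, 0, 0], -1]

```text
t: 31.95
eef_pos: [0.4862, -0.201, 0.1608]
ee_rot: [-3.138, 0.0, -1.988]
force: [-1.8, 1.1, 13.1]
width: 0.0008
```

>>> step_arm:
  targets:
    - [[0, 0, 0.0005], [0, 0, 0], -1]
    - [[0, 0, 0.0005], [0, 0, 0], -1]
    - [[0, 0, 0.0005], [0, 0, 0], -1]
    - [[0, 0, 0], [0, 0, 0], -1]
    - [[0, 0, 0], [0, 0, 0], -1]
    - [[0, 0, 0], [0, 0, 0], -1]
    - [[0, 0, 0], [0, 0, 0], -1]
    - [[0, 0, 0], [0, 0, 0], -1]

```text
t: 32.75
eef_pos: [0.4861, -0.2009, 0.1591]
ee_rot: [-3.138, 0.0, -1.988]
force: [-1.0, 1.0, 11.7]
width: 0.0004
```

>>> step_arm:
  targets:
    - [[0, 0, 0.0005], [0, 0, 0], -1]
    - [[0, 0, 0.0005], [0, 0, 0], -1]
    - [[0, 0, 0], [0, 0, 0], -1]
    - [[0, 0, 0], [0, 0, 0], -1]
    - [[0, 0, 0], [0, 0, 0], -1]
    - [[0, 0, 0], [0, 0, 0], -1]
    - [[0, 0, 0], [0, 0, 0], -1]
    - [[0, 0, 0], [0, 0, 0], -1]

```text
t: 33.55
eef_pos: [0.4864, -0.2011, 0.1586]
ee_rot: [-3.137, 0.0, -1.988]
force: [-2.5, 0.3, 14.9]
width: 0.0009
```

>>> step_arm:
  targets:
    - [[0, 0, 0.0005], [0, 0, 0], -1]
    - [[0, 0, 0.0003], [0, 0, 0], -1]
    - [[0, 0, 0], [0, 0, 0], -1]
    - [[0, 0, 0], [0, 0, 0], -1]
    - [[0, 0, 0], [0, 0, 0], -1]
    - [[0, 0, 0], [0, 0, 0], -1]
    - [[0, 0, 0], [0, 0, 0], -1]
    - [[0, 0, 0], [0, 0, 0], -1]

```text
t: 34.35
eef_pos: [0.4867, -0.2012, 0.1583]
ee_rot: [-3.137, 0.0, -1.988]
force: [-2.2, 1.2, 17.3]
width: 0.0003
```

```bash
python3 - <<'E'
from h import *
p,d,c,s=grab('side','side8'); print(s['t'],s['eef_pos'],s['ee_rot'],s['width'],s['force'],s['moment'])
grab('scene','scene8')
a=cv2.imread('pics/side8.png')[260:340,360:440];b=cv2.imread('pics/scene8.png')[190:270,160:240]
cv2.imwrite('pics/v8.png',np.hstack([cv2.resize(a,(400,400),interpolation=cv2.INTER_CUBIC),cv2.resize(b,(400,400),interpolation=cv2.INTER_CUBIC)]))
E
```

```text
34.35 [ 0.48673956 -0.20121358  0.15827746] [-3.13657873e+00  1.86435896e-04 -1.98789392e+00] 0.00031813369583031184 [-2.24179263  1.2465828  17.31558321] [0.37015864 0.92341329 0.0572695 ]
```

View pics/v8.png

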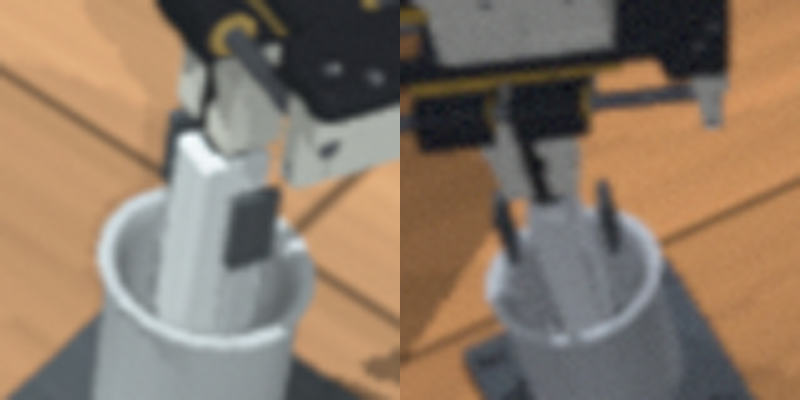

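The button has bottomed: the last pushes show only the rubber's stiffness, about 6–8 N/mm, at 17 N. Total TCP drop was about 12.5 mm, which is 10 mm of travel plus stop sinkage. I'll back off, open, and turn 90° for the body grip.

>>> step_arm:
  targets:
    - [[0, 0, -0.002], [0, 0, 0], -1]
    - [[0, 0, -0.005], [0, 0, 0], -1]
    - [[0, 0, -0.015], [0, 0, 0], -1]
    - [[0, 0, -0.02], [0, 0, 0], -1]
    - [[0, 0, -0.006], [0, 0, 5], 1]
    - [[0, 0, 0], [0, 0, 8], 1]
    - [[0, 0, 0], [0, 0, 8.5], 1]
    - [[0, 0, 0], [0, 0, 8.5], 1]

```text
t: 35.25
eef_pos: [0.4846, -0.2004, 0.2033]
ee_rot: [3.141, -0.0, -2.519]
force: [-0.2, 0.0, -0.1]
width: 0.0265
```

>>> step_arm:
  targets:
    - [[0, 0, 0], [0, 0, 8.5], 1]
    - [[0, 0, 0], [0, 0, 8.5], 1]
    - [[0, 0, 0], [0, 0, 8.5], 1]
    - [[0, 0, 0], [0, 0, 8.5], 1]
    - [[0, 0, 0], [0, 0, 8.5], 1]
    - [[0, 0, 0], [0, 0, 8.5], 1]
    - [[0, 0, 0], [0, 0, 6], 1]
    - [[0, 0, 0], [0, 0, 3], 1]

```text
t: 36.05
eef_pos: [0.4846, -0.2004, 0.2031]
ee_rot: [3.142, -0.001, 2.719]
force: [0.1, 0.4, 0.3]
width: 0.0861
```

>>> step_arm:
  targets:
    - [[0, 0, 0], [0, 0, 0], 1]
    - [[0, 0, 0], [0, 0, 0], 1]
    - [[0, 0, 0], [0, 0, 0], 1]
    - [[0, 0, 0], [0, 0, 0], 1]
    - [[0, 0, 0], [0, 0, 0], 1]
    - [[0, 0, 0], [0, 0, 0], 1]
    - [[0, 0, 0], [0, 0, 0], 1]
    - [[0, 0, 0], [0, 0, 0], 1]

```text
t: 36.85
eef_pos: [0.4848, -0.2005, 0.2035]
ee_rot: [-3.142, 0.0, 2.723]
force: [0.4, 0.0, 0.0]
width: 0.0876
```

```bash
python3 - <<'E'
from h import *
p,d,c,s=grab('wrist','wrist9'); print(s['t'],s['eef_pos'],s['ee_rot'],np.degrees(s['ee_rot'][2]),s['width'],s['force'],s['q'])
cr=cv2.imread('pics/wrist9.png')[110:260,240:400];cv2.imwrite('pics/c9.png',cv2.resize(cr,None,fx=4,fy=4,interpolation=cv2.INTER_CUBIC))
E
```

```text
36.85 [ 0.48482133 -0.20050051  0.20346756] [-3.14157989e+00  1.29939583e-05  2.72345726e+00] 156.0426068637217 0.08764193020019333 [0.42010628 0.02828726 0.04391248] [-1.78676384e-02  1.28408811e-01 -3.51252733e-01  1.89531611e-05
 -1.09112779e+00 -4.00276499e-01]
```

View pics/c9.png

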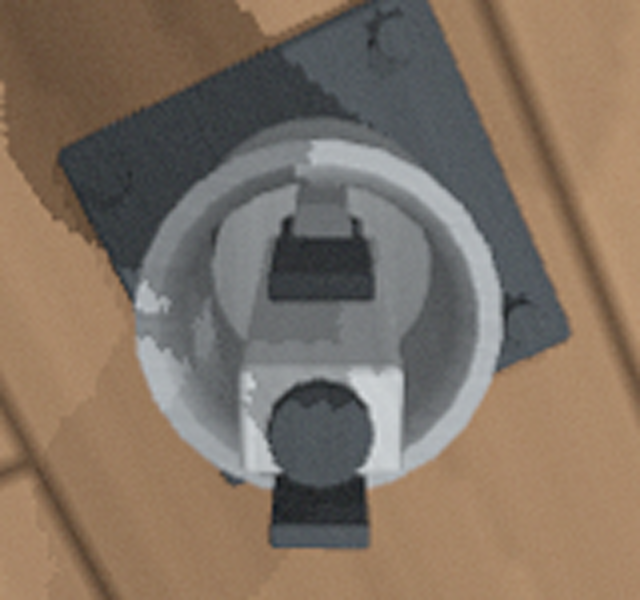

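Aligned: the bar is centred at column 320, its faces are square to the jaws, and the button is low. I'll descend and grip the body, then check.

>>> step_arm:
  targets:
    - [[0, 0, 0.01], [0, 0, 0], 1]
    - [[0, 0, 0.016], [0, 0, 0], 1]
    - [[0, 0, 0.018], [0, 0, 0], 1]
    - [[0, 0, 0.018], [0, 0, 0], 1]
    - [[0, 0, 0.014], [0, 0, 0], 1]
    - [[0, 0, 0.009], [0, 0, 0], 1]
    - [[0, 0, 0.003], [0, 0, 0], 1]
    - [[0, 0, 0], [0, 0, 0], 1]

```text
t: 37.7
eef_pos: [0.4847, -0.2005, 0.1151]
ee_rot: [-3.141, -0.001, 2.723]
force: [-0.2, 0.6, -0.2]
width: 0.0876
```

>>> step_arm:
  targets:
    - [[0, 0, 0], [0, 0, 0], 0.3]
    - [[0, 0, 0], [0, 0, 0], 0]
    - [[0, 0, 0], [0, 0, 0], -0.1]
    - [[0, 0, 0], [0, 0, 0], -0.1]
    - [[0, 0, 0], [0, 0, 0], -0.15]
    - [[0, 0, 0], [0, 0, 0], -0.15]
    - [[0, 0, 0], [0, 0, 0], -0.15]
    - [[0, 0, 0], [0, 0, 0], -0.15]
  grip_force: 20

```text
t: 38.5
eef_pos: [0.4848, -0.2005, 0.1155]
ee_rot: [3.142, -0.0, 2.723]
force: [-0.2, 0.8, 0.2]
width: 0.0375
```

```bash
python3 - <<'E'
from h import *
p,d,c,s=grab('wrist','wrist10'); print(s['t'],s['eef_pos'],s['ee_rot'],s['width'],s['force'])
E
```

```text
38.5 [ 0.48479208 -0.20048036  0.11545112] [ 3.14159244e+00 -2.07798746e-05  2.72333290e+00] 0.03754934468537282 [-0.22351894  0.83821983  0.23058285]
```

View pics/wrist10.png

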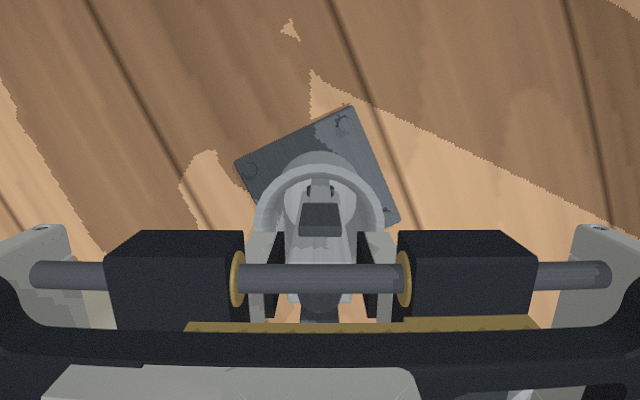

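>>> step_arm:
  targets:
    - [[0, 0, 0], [0, 0, 0], -0.25]
    - [[0, 0, 0], [0, 0, 0], -0.3]
    - [[0, 0, 0], [0, 0, 0], -0.35]
    - [[0, 0, 0], [0, 0, 0], -0.5]
    - [[0, 0, 0], [0, 0, 0], -1]
    - [[0, 0, 0], [0, 0, 0], -1]
    - [[0, 0, 0], [0, 0, 0], -1]
    - [[0, 0, 0], [0, 0, 0], -1]
  grip_force: 20

```text
t: 39.35
eef_pos: [0.4849, -0.2005, 0.1155]
ee_rot: [3.142, 0.0, 2.723]
force: [0.8, -0.5, -0.3]
width: 0.0283
```

```bash
python3 - <<'E'
from h import *
s=arm.get_state(); print(s['t'],s['eef_pos'],s['ee_rot'],s['width'],s['force'],s['moment'])
E
```

```text
39.35 [ 0.48488404 -0.20052384  0.11550604] [3.14158036e+00 1.84246642e-04 2.72338498e+00] 0.02827945541495751 [ 0.81186596 -0.50446954 -0.27526283] [-0.10182638 -0.32596986 -0.04869647]
```

Gripped the body at 28.3 mm. I'll lift straight up.

>>> step_arm:
  targets:
    - [[0, 0, -0.002], [0, 0, 0], -1]
    - [[0, 0, -0.004], [0, 0, 0], -1]
    - [[0, 0, -0.006], [0, 0, 0], -1]
    - [[0, 0, -0.006], [0, 0, 0], -1]
    - [[0, 0, -0.006], [0, 0, 0], -1]
    - [[0, 0, -0.006], [0, 0, 0], -1]
    - [[0, 0, -0.006], [0, 0, 0], -1]
    - [[0, 0, -0.006], [0, 0, 0], -1]

```text
t: 40.15
eef_pos: [0.4848, -0.2005, 0.1581]
ee_rot: [3.141, 0.0, 2.723]
force: [-0.1, -1.0, -2.9]
width: 0.0279
```

>>> step_arm:
  targets:
    - [[0, 0, -0.007], [0, 0, 0], -1]
    - [[0, 0, -0.007], [0, 0, 0], -1]
    - [[0, 0, -0.008], [0, 0, 0], -1]
    - [[0, 0, -0.01], [0, 0, 0], -1]
    - [[0, 0, -0.012], [0, 0, 0], -1]
    - [[0, 0, -0.014], [0, 0, 0], -1]
    - [[0, 0, -0.008], [0, 0, 0], -1]
    - [[0, 0, -0.003], [0, 0, 0], -1]

```text
t: 40.95
eef_pos: [0.4853, -0.2005, 0.2278]
ee_rot: [3.141, 0.002, 2.723]
force: [-0.3, 0.9, -2.3]
width: 0.0278
```

```bash
python3 - <<'E'
from h import *
p,d,c,s=grab('wrist','wrist11'); print(s['t'],s['eef_pos'],s['ee_rot'],s['width'],s['force'],s['moment'])
grab('side','side11');grab('scene','scene11')
a=cv2.imread('pics/side11.png')[210:350,330:470];b=cv2.imread('pics/scene11.png')[150:270,140:260]
cv2.imwrite('pics/v11.png',np.hstack([cv2.resize(a,(400,400),interpolation=cv2.INTER_CUBIC),cv2.resize(b,(400,400),interpolation=cv2.INTER_CUBIC)]))
E
```

```text
40.95 [ 0.48532213 -0.2005454   0.22780574] [3.14099550e+00 1.81516209e-03 2.72342530e+00] 0.02782183834642066 [-0.33551971  0.90580006 -2.31434534] [ 0.12438108 -0.07039978  0.02885469]
```

View pics/v11.png

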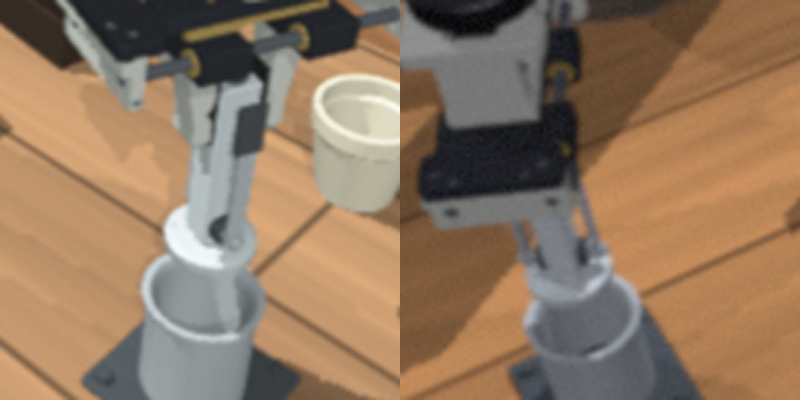

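View pics/wrist11.png

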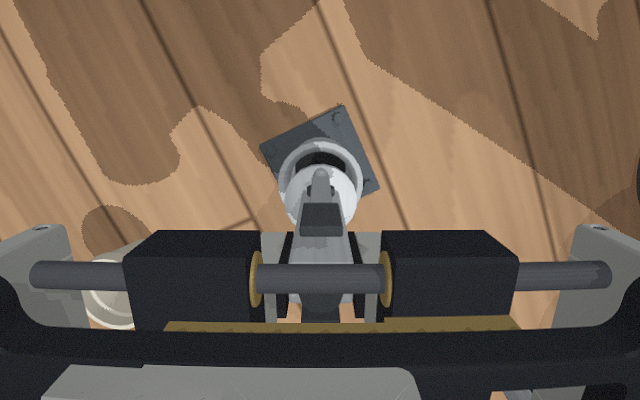

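```bash
python3 - <<'E'
from h import *
z=np.load('pics/wrist1.npz');c=viewer.calibration('wrist')
P=onplane(*rays('wrist',[[250,132],[398,85],[422,192],[287,232]],c,z['pos'],z['rot']),.04); print(P.round(3),P.mean(0),np.linalg.norm(P-np.roll(P,1,0),axis=1))
E
```

```text
[[0.606 0.286 0.04 ]
 [0.587 0.093 0.04 ]
 [0.446 0.109 0.04 ]
 [0.464 0.299 0.04 ]] [0.52561814 0.19692226 0.04      ] [0.14288287 0.19339415 0.14210763 0.19074814]
```

>>> step_arm:
  targets:
    - [[0.0019, 0.006, 0], [0, 0, 0], -1]
    - [[0.0045, 0.014, 0], [0, 0, 0], -1]
    - [[0.007, 0.022, 0], [0, 0, 0], -1]
    - [[0.009, 0.028, 0], [0, 0, 0], -1]
    - [[0.0095, 0.03, 0], [0, 0, 0], -1]
    - [[0.0095, 0.03, 0], [0, 0, 0], -1]
    - [[0.0095, 0.03, 0], [0, 0, 0], -1]
    - [[0.0095, 0.03, 0], [0, 0, 0], -1]

```text
t: 41.9
eef_pos: [0.5064, -0.0008, 0.2259]
ee_rot: [-3.141, -0.001, 2.723]
force: [0.5, -0.2, -2.2]
width: 0.0278
```

>>> step_arm:
  targets:
    - [[0.0095, 0.03, 0], [0, 0, 0], -1]
    - [[0.0095, 0.03, 0], [0, 0, 0], -1]
    - [[0.0095, 0.03, 0], [0, 0, 0], -1]
    - [[0.0095, 0.03, 0], [0, 0, 0], -1]
    - [[0.009, 0.028, 0], [0, 0, 0], -1]
    - [[0.0075, 0.024, 0], [0, 0, 0], -1]
    - [[0.005, 0.016, 0], [0, 0, 0], -1]
    - [[0.003, 0.01, 0], [0, 0, 0], -1]

```text
t: 42.7
eef_pos: [0.5298, 0.2052, 0.2258]
ee_rot: [-3.141, -0.001, 2.724]
force: [-0.5, 0.4, -2.6]
width: 0.028
```

>>> step_arm:
  targets:
    - [[0, 0, 0], [0, 0, 0], -1]
    - [[0, 0, 0.008], [0, 0, 0], -1]
    - [[0, 0, 0.015], [0, 0, 0], -1]
    - [[0, 0, 0.018], [0, 0, 0], -1]
    - [[0, 0, 0.015], [0, 0, 0], -1]
    - [[0, 0, 0.01], [0, 0, 0], -1]
    - [[0, 0, 0.005], [0, 0, 0], -1]
    - [[0, 0, 0], [0, 0, 0], -1]

```text
t: 43.5
eef_pos: [0.5299, 0.2033, 0.1549]
ee_rot: [-3.141, -0.0, 2.723]
force: [-0.2, 0.6, -2.9]
width: 0.0277
```

```bash
python3 - <<'E'
from h import *
p,d,c,s=grab('wrist','wrist12'); print(s['t'],s['eef_pos'],s['ee_rot'],s['width'],s['force'],s['moment'])
grab('side','side12');grab('scene','scene12')
a=cv2.imread('pics/side12.png')[160:300,215:355];b=cv2.imread('pics/scene12.png')[120:260,280:420]
cv2.imwrite('pics/v12.png',np.hstack([cv2.resize(a,(400,400),interpolation=cv2.INTER_CUBIC),cv2.resize(b,(400,400),interpolation=cv2.INTER_CUBIC)]))
E
```

```text
43.5 [0.52990881 0.20334971 0.15493869] [-3.14069889e+00 -4.59463951e-04  2.72275179e+00] 0.02774032910125816 [-0.19733904  0.58958437 -2.86961127] [ 0.06926499 -0.09521567 -0.01209723]
```

View pics/v12.png

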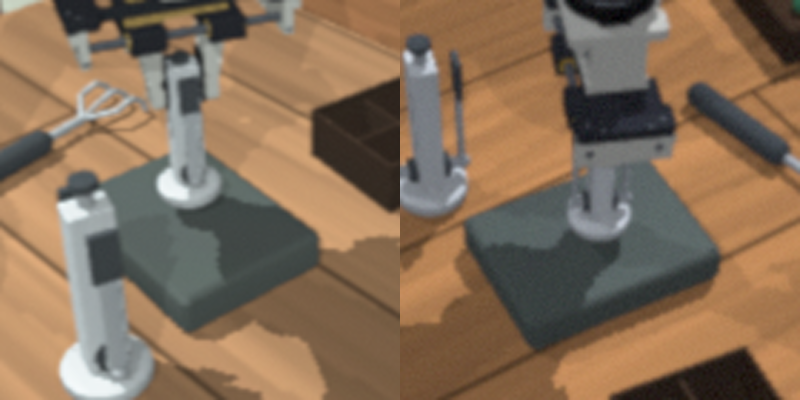

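View pics/wrist12.png

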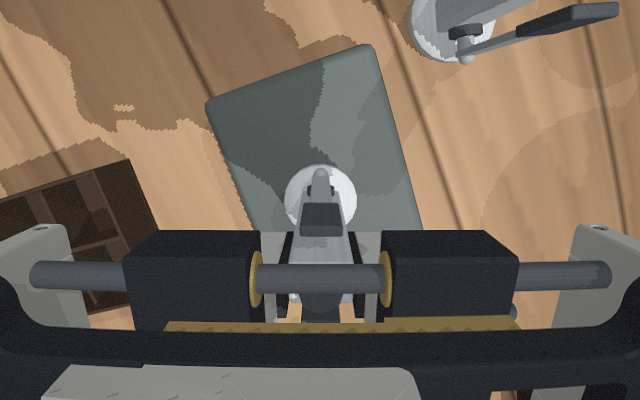

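The gauge hangs upright over the block, clear of its edges. I'll lower it gently.

>>> step_arm:
  targets:
    - [[0, 0, 0.0015], [0, 0, 0], -1]
    - [[0, 0, 0.002], [0, 0, 0], -1]
    - [[0, 0, 0.002], [0, 0, 0], -1]
    - [[0, 0, 0.002], [0, 0, 0], -1]
    - [[0, 0, 0.0015], [0, 0, 0], -1]
    - [[0, 0, 0.001], [0, 0, 0], -1]
    - [[0, 0, 0.001], [0, 0, 0], -1]
    - [[0, 0, 0], [0, 0, 0], -1]

```text
t: 44.45
eef_pos: [0.5301, 0.204, 0.1443]
ee_rot: [-3.141, -0.0, 2.723]
force: [0.2, 0.7, -3.2]
width: 0.0278
```

>>> step_arm:
  targets:
    - [[0, 0, 0.0005], [0, 0, 0], -1]
    - [[0, 0, 0.0005], [0, 0, 0], -1]
    - [[0, 0, 0.0005], [0, 0, 0], -1]
    - [[0, 0, 0.0005], [0, 0, 0], -1]
    - [[0, 0, 0.0005], [0, 0, 0], -1]
    - [[0, 0, 0.0005], [0, 0, 0], -1]
    - [[0, 0, 0], [0, 0, 0], -1]
    - [[0, 0, 0], [0, 0, 0], -1]

```text
t: 45.25
eef_pos: [0.5301, 0.204, 0.1415]
ee_rot: [-3.142, 0.0, 2.723]
force: [0.2, 0.5, -2.8]
width: 0.0279
```

>>> step_arm:
  targets:
    - [[0, 0, 0.0005], [0, 0, 0], -1]
    - [[0, 0, 0.0005], [0, 0, 0], -1]
    - [[0, 0, 0.0005], [0, 0, 0], -1]
    - [[0, 0, 0.0005], [0, 0, 0], -1]
    - [[0, 0, 0], [0, 0, 0], -1]
    - [[0, 0, 0], [0, 0, 0], -1]
    - [[0, 0, 0], [0, 0, 0], -1]
    - [[0, 0, 0], [0, 0, 0], -1]

```text
t: 46.05
eef_pos: [0.5301, 0.204, 0.1395]
ee_rot: [3.142, 0.0, 2.723]
force: [-1.2, -0.1, -2.9]
width: 0.0281
```

>>> step_arm:
  targets:
    - [[0, 0, 0.0005], [0, 0, 0], -1]
    - [[0, 0, 0.0005], [0, 0, 0], -1]
    - [[0, 0, 0.0005], [0, 0, 0], -1]
    - [[0, 0, 0], [0, 0, 0], -1]
    - [[0, 0, 0], [0, 0, 0], -1]
    - [[0, 0, 0], [0, 0, 0], -1]
    - [[0, 0, 0], [0, 0, 0], -1]
    - [[0, 0, 0], [0, 0, 0], -1]

```text
t: 46.85
eef_pos: [0.5303, 0.2041, 0.1386]
ee_rot: [3.141, 0.0, 2.724]
force: [-2.0, 0.3, 4.9]
width: 0.028
```

The gauge has touched down on the block. I'll release and rise.

>>> step_arm:
  targets:
    - [[0, 0, -0.0005], [0, 0, 0], -1]
    - [[0, 0, 0], [0, 0, 0], -0.3]
    - [[0, 0, 0], [0, 0, 0], -0.2]
    - [[0, 0, 0], [0, 0, 0], 0]
    - [[0, 0, 0], [0, 0, 0], 1]
    - [[0, 0, 0], [0, 0, 0], 1]
    - [[0, 0, 0], [0, 0, 0], 1]
    - [[0, 0, 0], [0, 0, 0], 1]

```text
t: 47.65
eef_pos: [0.5301, 0.204, 0.1384]
ee_rot: [-3.142, -0.0, 2.723]
force: [0.3, -0.5, -0.3]
width: 0.0701
```

```bash
python3 - <<'E'
from h import *
p,d,c,s=grab('wrist','wrist13'); print(s['t'],s['eef_pos'],s['ee_rot'],s['width'],s['force'],s['moment'])
E
```

```text
47.65 [0.53006971 0.20396027 0.13842054] [-3.14151862e+00 -6.11638858e-05  2.72331775e+00] 0.07014534593036145 [ 0.27062494 -0.51777387 -0.25861261] [ 0.0521239  -0.11450316 -0.02277845]
```

View pics/wrist13.png

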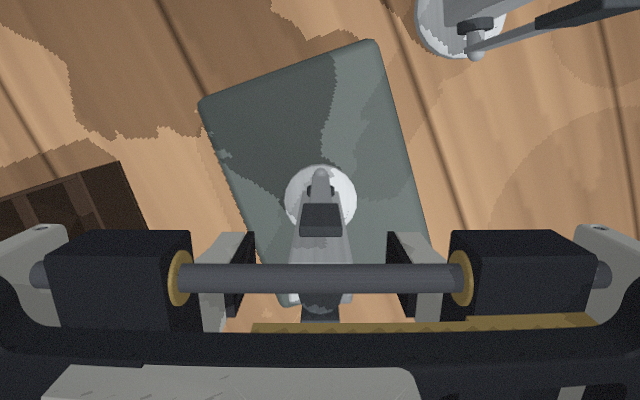

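The gauge is standing free between the open fingers. I'll rise straight up and inspect it.

>>> step_arm:
  targets:
    - [[0, 0, 0], [0, 0, 0], 1]
    - [[0, 0, -0.008], [0, 0, 0], 1]
    - [[0, 0, -0.015], [0, 0, 0], 1]
    - [[0, 0, -0.025], [0, 0, 0], 1]
    - [[0, 0, -0.03], [0, 0, 0], 1]
    - [[0, 0, -0.03], [0, 0, 0], 1]
    - [[0, 0, -0.03], [0, 0, 0], 1]
    - [[0, 0, -0.012], [0, 0, 0], 1]

```text
t: 48.5
eef_pos: [0.5311, 0.2044, 0.2925]
ee_rot: [3.138, 0.003, 2.724]
force: [-0.5, 0.4, 0.0]
width: 0.0878
```

>>> step_arm:
  targets:
    - [[0, 0, 0], [0, 0, 0], 1]
    - [[0, 0, 0], [0, 0, 0], 1]
    - [[0, 0, 0], [0, 0, 0], 1]
    - [[0, 0, 0], [0, 0, 0], 1]
    - [[0, 0, 0], [0, 0, 0], 1]
    - [[0, 0, 0], [0, 0, 0], 1]
    - [[0, 0, 0], [0, 0, 0], 1]
    - [[0, 0, 0], [0, 0, 0], 1]

```text
t: 49.3
eef_pos: [0.5301, 0.204, 0.2884]
ee_rot: [-3.142, -0.0, 2.723]
force: [0.4, 0.9, 0.4]
width: 0.0877
```

```bash
python3 - <<'E'
from h import *
p,d,c,s=grab('wrist','wrist14'); print(s['t'],s['eef_pos'],s['width'],s['force'])
grab('scene','scene14');grab('side','side14')
a=cv2.imread('pics/wrist14.png')[120:240,260:380];b=cv2.imread('pics/side14.png')[160:300,215:355]
cv2.imwrite('pics/v14.png',np.hstack([cv2.resize(a,(400,400),interpolation=cv2.INTER_CUBIC),cv2.resize(b,(400,400),interpolation=cv2.INTER_CUBIC)]))
E
```

```text
49.3 [0.53007945 0.20399526 0.28839051] 0.08771518448305793 [0.41234109 0.86389404 0.37452652]
```

View pics/v14.png

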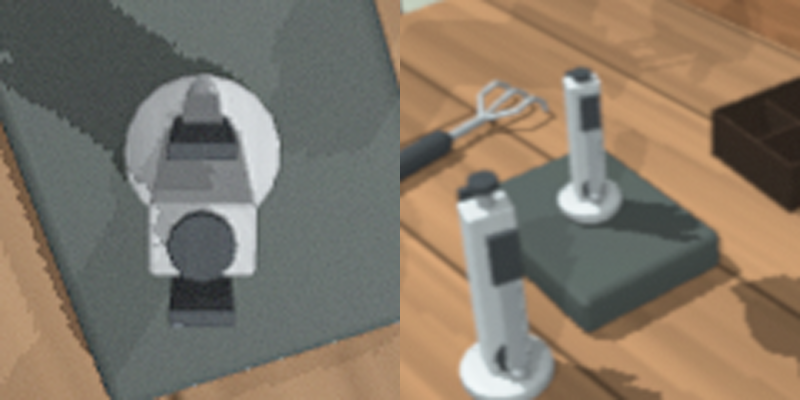

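View pics/scene14.png

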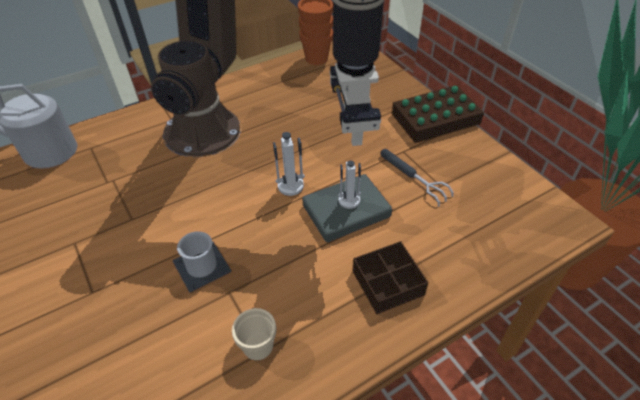

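```bash
python3 - <<'E'
from h import *
z=np.load('pics/wrist14.npz');c=viewer.calibration('wrist')
w=onplane(*rays('wrist',np.array([[202,150],[203,318]])/3.333+[260,120],c,z['pos'],z['rot']),.173)
b=onplane(*rays('wrist',np.array([[202,245]])/3.333+[260,120],c,z['pos'],z['rot']),.184)
print(w,np.linalg.norm(w[0]-w[1]),w.mean(0),b)
E
```

```text
[[0.5200076  0.18383613 0.173     ]
 [0.53822452 0.22549455 0.173     ]] 0.04546735187605559 [0.52911606 0.20466534 0.173     ] [[0.52901845 0.20410493 0.184     ]]
```

The wings are 45.5 mm apart centre to centre; 46 mm is expected at bore width and 51 mm sprung out. The button centre lines up at the locked height. Nothing else has moved, so I'm handing in.

```bash
python3 - <<'E'
from h import *
print(ticket.job_done())
E
```

```text
the job is handed in; nothing more can be done
None
```

The job is done and handed in at about 49 s of the 72 s allowed; the hand-in reports no verdict.

- **Setting down:** I squeezed the smaller gauge by its wings and lowered it into the socket. The foot met the stop with the tool at z ≈ 0.1135 m, and I held a push of about 8.5 N before letting go.
- **Locking:** I pressed the button to its hard stop with shut fingertips, at most about 17 N in the readings I took.
- **Lifting out:** I gripped the fixed body at 28 mm, lifted it straight up, and stood it on the block near (0.530, 0.204).

**Last checks:**
- The gauge stands upright and free on the block.
- The button is down, and its centre lines up with the wings at the locked height.
- The wing centres are 45.5 mm apart, against 46 mm expected at bore width.
- The cells, herb pot and cultivator look unmoved in the overview picture; I did not measure them.

**One disagreement:** the scene and side cameras put the gauge 2–4 mm off in y from the wrist camera. The grasp confirmed the wrist camera, so I used it throughout.

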